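Clamp the seat stops for polishing

ROBOT

A 6-joint arm with a two-finger parallel gripper is mounted at the origin on the work surface. World frame = base frame: x ahead of the robot, y to its left, z up, the work surface at z = 0. Lengths are in mm, angles in degrees, forces in N, time in s.
With the tool pointing down it reaches from about 200 to 875 mm from the base axis. Payload 3.4 kg.
Tool frame: the origin (TCP) lies on the centre line of the jaws, within the pads' length; the fingertips stand robot.tip_reach ahead of it and the grasp point (between the pads) lies 2 mm behind it (robot.tip_reach is the distance from the TCP to the fingertips, in mm); z points along the fingers, y is the line along which they close (so a half turn about z gives the same grasp; the last joint's range is limited). The gripper opens to 94 mm and grips with 3 to 60 N. Pads are 16 mm wide; open, the fingers measure 119 mm over their backs; the gripper's body (75 mm by 177 mm) begins 78 mm behind the grasp point.
Start: joints at [69.099, 15.808, 86.224, -0, 77.962, -6.933], TCP at [138.817, 558.03, 187.693] pointing down, gripper open.
Joint ranges: [-165.64, 165.64], [-43.16, 119.46], [12.63, 154.43], [-67.54, 247.53], [6.08, 155.33], [-154.97, 154.97]. Speed limits (degrees/s): [147.25, 147.25, 180, 180, 180, 180].

INTERFACE

Orientations are given as a 3x3 rotation matrix whose columns are the frame's x, y, z axes.
In Python, from cell import robot, grab_frame gives the robot as it stands.
- The arm moves only by the tool jog_arm, never from a script. Its argument "targets" is a list of rows, each an object of numbers: "tx", "ty", "tz": the shift along the tool's x, y, z in cm; "turn": the turn about the tool's z in degrees. In form: [{"tx": .., "ty": .., "tz": .., "turn": ..}, ...]. A call has 1 to 20 rows; each row is the pose to reach, as a shift and turn from the pose commanded when the call began, along the tool's axes at that moment; what a row does not reach only later rows make up. A row lasts 1/10 s, in which the tool goes at most 50 mm and 8.59 degrees, less where a joint would pass 70% of its speed; a pose out of reach is approached as far as the arm can. A call with a gripper value outside its range is refused whole. "claw" is the finger opening in cm, from 0 to 9.4, set as the call begins (left out, the last holds). The fingers move at their own pace and stop on an object; the grip force is fixed at half the most. Time passes only in rows, so rows that repeat a pose let the fingers close. It gives the time, the measured TCP pose, the force, the opening and the grip force at its end, in the units of the state.
- robot.read_state(): the state, without advancing time (a new reading comes with each control period).
- grab_frame(name): name is "side" or "top" or "wrist"; returns a dict with "frame" (420x560x3 uint8, blue, green, red), "camera_matrix" (3x3 intrinsics, pixels), "extrinsics" (4x4, takes a point from camera to world coordinates). Camera axes: x right, y down, z forward; pixel columns grow to the right and rows downward; lengths in mm; the calibration is good to about 2 mm. A picture is of the moment at which its call begins. There is no depth.
- robot.hand_in(): hands the job in; it is judged then, once.
The state is a dict: "time_s": time; "joints": joint angles; "dq": joint speeds; "tau": joint torques, N m; "tool_pos": TCP position; "ee_rot": TCP orientation; "contact_force": force on the tool from outside, world axes, zero at the start; "ft_torque": the same for the moment, N m; "width": finger opening in mm; "finger_force": force on a finger pad.
Only numpy, scipy, OpenCV 4.12 (cv2) and the standard library are available. Lean on these libraries where they do the work, as an engineer would, in place of code of your own. Each camera call takes 0.05 s, during which the arm holds its last target. There are 200 camera calls.

TASK

Get the seat stops ready for polishing: stand every red seat stop on the bench, stud up, on the pale bed of the clamp between the blue fence and the open aluminium jaw, and let go. Then fold the crank's red handle fully upright, wind the crank clockwise until the jaw is fully shut, and only then turn both yellow lock knobs clockwise to their end stops. Leave the crank handle folded flat again, with the jaw shut, all stops upright in the clamp, and the tools and supplies round about undisturbed.

Things in the scene. Friction and masses are not known exactly. Their poses are not given: they have to be found in the camera images.
- clamp: polishing clamp fixed to the bench: grey base plate with blue parts. Origin on the bench surface; x points away from the robot, y left along the channel. In mm: plate x -90 to 180, y -155 to 155, its top (the pale bed) at z=15; blue gearbox 90 x 100 centred at x=100, y=0, top z=50; lock blocks under the knobs 44 x 34 at x=0, y=-130 and 130, top z=33; aluminium jaw beside the bed at +x, top z=28
- channel (a point): point on the bed, middle of the channel's length and of its shut width (clamp frame -54.5, 0, 15 mm); axes as the clamp. Fence face 20.5 mm towards -x, end walls 100 mm away in +y and -y; fence and walls rise 12 mm above the bed. There is room for four stops side by side along y, centres within 80 mm of this point
- jaw (a joint): slide of the aluminium jaw towards the fence in m, driven by the crank only: 0 open (gap 64 mm between jaw and fence), 0.0225 shut (gap 41.5 mm). It pushes the stops standing on the bed against the fence.
- crank (a joint): turn of the crank about its vertical axis, rad, clockwise from above: 0 (jaw open) to the hard stop at 9.42, one and a half turns (jaw shut). At 0 the arm points to the clamp's -x (to the robot), at q its direction is pi - q from the clamp's +x, so it ends pointing to +x. Starts at 0 to 1.2. About 0.08 Nm, stays where left
- fold (a joint): folding of the crank handle, rad: 0 flat, pointing inwards over the crank's axis; 1.57 (stop) upright. Friction 0.12 Nm, stays at any angle. The red round handle, 18 mm thick, turns freely on its spindle (a grip of fixed yaw can wind with it) and runs from 10 to 65 mm from the pivot. The steel arm below is 14 mm wide, its top 12 mm below the pivot, 14 mm of air under it
- crank_axis (a point): on the crank's vertical axis at the height of the handle's pivot, 84 mm above the bench. Axes as the clamp.
- handle_pivot (a point): the folding hinge of the handle at the arm's end, 55 mm from the crank's axis, 84 mm above the bench; it travels with the crank. Its x axis runs along the handle from the pivot to the tip.
- handle_grip (a point): point on the handle's centre line, 45 mm from the pivot, a good place to pinch; it moves with the folding and the crank. Its x axis runs along the handle to the tip.
- knob_left (a joint): yellow lock knob (captive bolt) at the left (+y) end of the jaw, vertical axis at clamp x=0, y=130 mm: a grip bar 48 mm long, 13 thick, 22 tall, from 45 to 67 mm above the bench. Joint in rad: 0 loose, 2.4 hard end stop = tight, starts at 0 to 0.8, grows clockwise seen from above; at q the bar lies at angle -q from the clamp's x. About 0.06 Nm, stays where left
- knob_left_grip (a point): on the axis of the left knob at the height to grip its bar, 58 mm above the bench; its x axis runs along the bar
- knob_right (a joint): yellow lock knob (captive bolt) at the right (-y) end of the jaw, vertical axis at clamp x=0, y=-130 mm: a grip bar 48 mm long, 13 thick, 22 tall, from 45 to 67 mm above the bench. Joint in rad: 0 loose, 2.4 hard end stop = tight, starts at 0 to 0.8, grows clockwise seen from above; at q the bar lies at angle -q from the clamp's x. About 0.06 Nm, stays where left
- knob_right_grip (a point): on the axis of the right knob at the height to grip its bar, 58 mm above the bench; its x axis runs along the bar
- stop1: a seat stop, present or absent (None from the start): a red plastic disc 40 mm across and 14 mm thick with a plain steel stud 14 mm in diameter standing 30 mm out of the middle of its top (44 mm tall in all), 50 to 100 g. Starts upright on the bench to the robot's right. Origin: centre of the underside, z along the stud.
- stop2: a seat stop, present or absent (None from the start): a red plastic disc 40 mm across and 14 mm thick with a plain steel stud 14 mm in diameter standing 30 mm out of the middle of its top (44 mm tall in all), 50 to 100 g. Starts upright on the bench to the robot's right. Origin: centre of the underside, z along the stud.
- stop3: a seat stop, present or absent (None from the start): a red plastic disc 40 mm across and 14 mm thick with a plain steel stud 14 mm in diameter standing 30 mm out of the middle of its top (44 mm tall in all), 50 to 100 g. Starts upright on the bench to the robot's right. Origin: centre of the underside, z along the stud.
- stop4: a seat stop, present or absent (None from the start): a red plastic disc 40 mm across and 14 mm thick with a plain steel stud 14 mm in diameter standing 30 mm out of the middle of its top (44 mm tall in all), 50 to 100 g. Starts upright on the bench to the robot's right. Origin: centre of the underside, z along the stud.
- screwdriver: bystander: a screwdriver lying on the bench at the far left, to be left alone
- spray_can: bystander: a yellow can 60 mm across, 150 mm tall, standing beyond the stops, to be left alone
- tape_roll: bystander: a roll of paper tape 90 mm across, 22 mm high, lying at the far right, to be left alone
- pliers: bystander: pliers with orange handles, 12 mm high, lying left of the clamp, to be left alone
Not all that is in view belongs to the job. What is shaped like the stop4 but brown is not meant. What is shaped like the stop3 but turquoise is not meant.

How it is judged (in metres and radians):
On the way, in this order (a step that is already met when the one before it is completed fails the run):
1. every stop stands upright on the bed between fence and jaw, the jaw still open (x of stop1 in the frame of clamp between -0.06 and -0.03 m and y of stop1 in the frame of clamp between -0.083 and 0.083 m and z of stop1 in the frame of clamp between 0.01 and 0.02 m and angle between each of stop1, stop2, stop3, stop4's own z axis and vertical below 0.15 rad and x of stop2 in the frame of clamp between -0.06 and -0.03 m and y of stop2 in the frame of clamp between -0.083 and 0.083 m and z of stop2 in the frame of clamp between 0.01 and 0.02 m and x of stop3 in the frame of clamp between -0.06 and -0.03 m and y of stop3 in the frame of clamp between -0.083 and 0.083 m and z of stop3 in the frame of clamp between 0.01 and 0.02 m and x of stop4 in the frame of clamp between -0.06 and -0.03 m and y of stop4 in the frame of clamp between -0.083 and 0.083 m and z of stop4 in the frame of clamp between 0.01 and 0.02 m and value of joint crank below 2 rad), for 0.2 s.
2. the handle is folded upright before the crank is wound (value of joint fold above 1.4 rad and value of joint crank below 2 rad), for 0.1 s.
3. the crank is wound to its stop, the jaw is shut (value of joint crank above 9.2 rad), for 0.2 s.
4. both lock knobs are at their end stops (value of joint each of knob_left, knob_right above 2.25 rad), for 0.2 s.
At the end, for the whole second after the job is handed in: every stop stands upright (within 0.15 rad) and at rest on the bed between fence and jaw, the crank is within 0.2 rad of its stop with the jaw within 1 mm of shut, both knobs are within 0.15 rad of their end stops, and the handle is folded flat (within 0.2 rad) (all of step 4 and x of stop1 in the frame of clamp between -0.06 and -0.049 m and y of stop1 in the frame of clamp between -0.083 and 0.083 m and z of stop1 in the frame of clamp between 0.01 and 0.02 m and angle between each of stop1, stop2, stop3, stop4's own z axis and vertical below 0.15 rad and linear speed of each of stop1, stop2, stop3, stop4 below 0.02 m/s and x of stop2 in the frame of clamp between -0.06 and -0.049 m and y of stop2 in the frame of clamp between -0.083 and 0.083 m and z of stop2 in the frame of clamp between 0.01 and 0.02 m and x of stop3 in the frame of clamp between -0.06 and -0.049 m and y of stop3 in the frame of clamp between -0.083 and 0.083 m and z of stop3 in the frame of clamp between 0.01 and 0.02 m and x of stop4 in the frame of clamp between -0.06 and -0.049 m and y of stop4 in the frame of clamp between -0.083 and 0.083 m and z of stop4 in the frame of clamp between 0.01 and 0.02 m and value of joint crank above 9.2 rad and value of joint jaw above 0.0215 m and value of joint fold below 0.2 rad); the robot touches nothing.
It fails at once if the screwdriver is pushed more than 3 cm (distance of screwdriver from where it was at the start of the episode above 0.03 m).
It fails at once if the spray can is pushed more than 3 cm (distance of spray_can from where it was at the start of the episode above 0.03 m).
It fails at once if the tape roll is pushed more than 3 cm (distance of tape_roll from where it was at the start of the episode above 0.03 m).
It fails at once if the pliers is pushed more than 3 cm (distance of pliers from where it was at the start of the episode above 0.03 m).
Of stop1, stop2, stop3, stop4 only 2 to 4 are there at a start; the rules pass over those that are not, and their reading is None.
At some moment in a run one of stop1, stop2, stop3, stop4 may be knocked a few centimetres aside while the robot is not near it.
It also fails if it takes over 210 s, if anything falls off the work surface, if the arm or the gripper's body presses on something with over 40 N, if the wrist force passes 120 N, or if a joint passes its speed limit or range.

## Working session

There is one attempt and no reset: what is moved stays moved. The work goes in short steps, Python scripts to look and compute and a tool call to move; the robot and the scene stay as the last step left them, time stands still between calls to the robot, and variables do not carry over. Pictures are saved under pics/ and viewed, at most 14 in all, crops included, and the job is handed in when it is done.

Besides the shell and the picture viewer there is one more tool, called by a JSON object that holds its "method" and its "body". jog_arm: Moves the arm, as the interface text tells. Its arguments: {"type":"object","properties":{"targets":{"type":"array"},"claw":{"type":"number"}},"required":["targets"]}

```bash
mkdir -p pics; cat > h.py <<'E'
import numpy as np, cv2
from cell import robot, grab_frame
def shot(name, out):
    f=grab_frame(name); cv2.imwrite(out,f["frame"]); np.savez(out.replace('.png','.npz'),K=f["camera_matrix"],T=f["extrinsics"]); return f
def px2w(npz,u,v,z):
    d=np.load(npz);K,T=np.array(d['K']),np.array(d['T'])
    r=T[:3,:3]@np.linalg.solve(K,[u,v,1.]);o=T[:3,3]
    return o+r*(z-o[2])/r[2]
def w2px(npz,p):
    d=np.load(npz);K,T=d['K'],d['T']
    c=T[:3,:3].T@(np.array(p)-T[:3,3]);q=K@c
    return q[:2]/q[2]
E
python3 - <<'E'
from h import *
for n in("top","side"):
    f=shot(n,f"pics/{n}0.png"); print(n,np.round(f["extrinsics"],2).tolist(),f["camera_matrix"].tolist())
    cv2.imwrite(f"pics/{n}0b.png",cv2.resize(f["frame"],(800,600),interpolation=cv2.INTER_CUBIC))
s=robot.read_state();print(s, robot.tip_reach)
E
```

```text
top [[0.01, -0.99, 0.17, 360.02], [-1.0, -0.01, -0.01, 16.35], [0.01, -0.17, -0.99, 1173.08], [0.0, 0.0, 0.0, 1.0]] [[466.4313757909854, 0.0, 276.2558987937048], [0.0, 466.4313757909854, 204.44302088217717], [0.0, 0.0, 1.0]]
side [[0.9, -0.32, 0.29, 219.12], [-0.43, -0.68, 0.59, -666.18], [0.0, -0.66, -0.75, 924.64], [0.0, 0.0, 0.0, 1.0]] [[428.6221224722361, 0.0, 279.888287883995], [0.0, 428.6221224722361, 210.2341374995608], [0.0, 0.0, 1.0]]
{'time_s': 0.1, 'joints': array([ 6.90993008e+01,  1.58436766e+01,  8.62877077e+01, -2.50687308e-03,
        7.79630340e+01, -6.93449521e+00]), 'dq': array([ 0.05625262, -0.17482015, -0.13296183, -0.08986389,  0.07288377,
        0.00224774]), 'tau': array([ 1.67365248e-03, -4.05456698e+01, -2.37780744e+01,  7.04322453e-02,
        2.97701068e-02, -4.29511999e-05]), 'tool_pos': array([138.61807944, 557.47693423, 186.89628436]), 'ee_rot': array([[-9.70440423e-01,  2.41340185e-01, -5.47915458e-04],
       [ 2.41340756e-01,  9.70439190e-01, -1.55474371e-03],
       [ 1.56496499e-04, -1.64102047e-03, -9.99998641e-01]]), 'contact_force': array([-0.34390197, -0.34756682, -0.32361705]), 'ft_torque': array([-0.02734018, -0.01093788,  0.06671   ]), 'finger_force': 0.0, 'width': 93.90771314819483} 17.0
```

View pics/top0b.png

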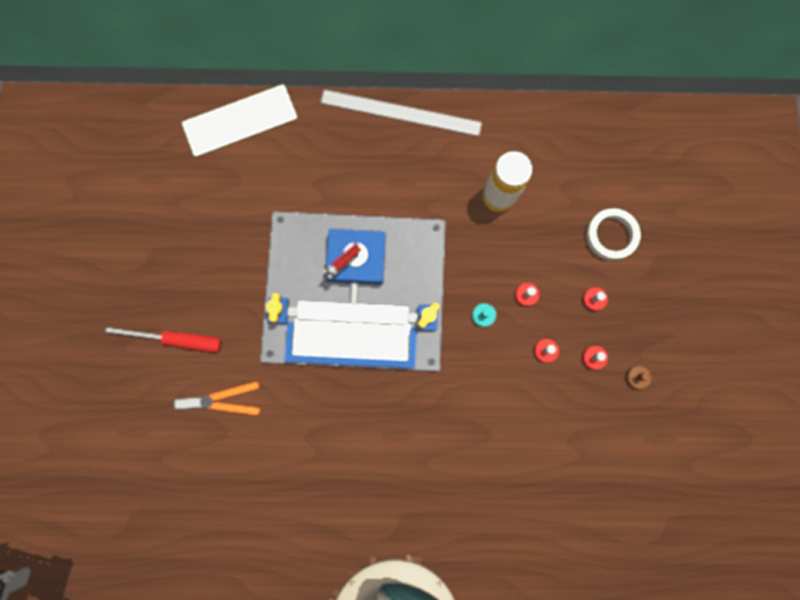

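View pics/side0b.png

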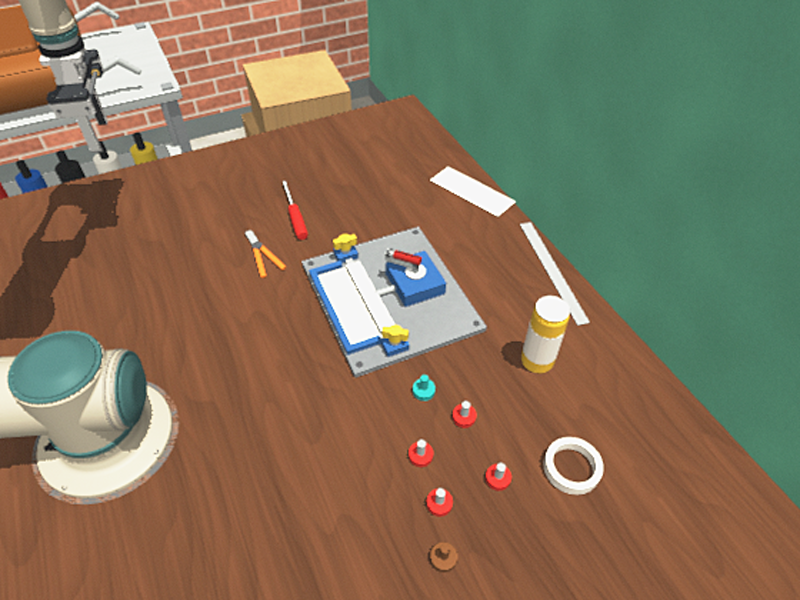

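The top view shows four red stops, at about (527,294), (596,299), (547,350) and (596,358) in the 800 px picture. Turquoise (484,315) and brown (639,377) are the lookalikes to leave out. I'll check this in an enlarged crop.

```bash
python3 - <<'E'
from h import *
im=cv2.imread("pics/top0.png")
cv2.imwrite("pics/crop1.png",cv2.resize(im[140:275,175:460],None,fx=2.8,fy=2.8,interpolation=cv2.INTER_CUBIC))
hsv=cv2.cvtColor(im,cv2.COLOR_BGR2HSV)
m=((hsv[...,0]<6)|(hsv[...,0]>174))&(hsv[...,1]>190)&(hsv[...,2]>130)
c,_=cv2.findContours(m.astype('uint8'),cv2.RETR_EXTERNAL,cv2.CHAIN_APPROX_NONE)
for k in c:
    if cv2.contourArea(k)>60:
        (u,v),r=cv2.minEnclosingCircle(k);print(round(u,1),round(v,1),round(r,1),px2w("pics/top0.npz",u,v,10).round(1))
E
```

```text
133.1 239.4 20.2 [464.  360.9  10. ]
```

View pics/crop1.png

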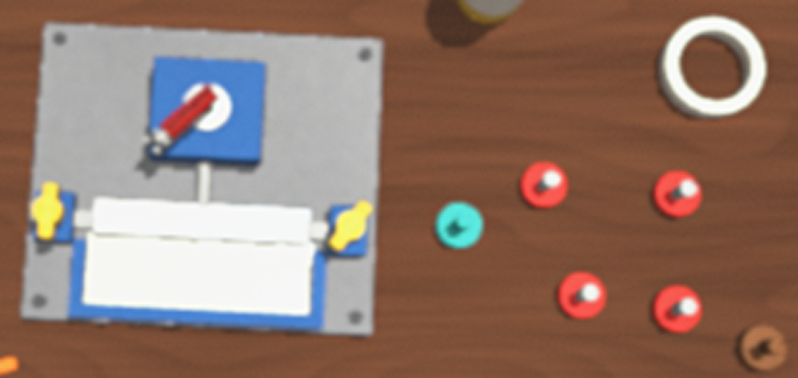

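Four red discs with steel studs at crop pixels (545,185), (582,296), (678,193) and (678,309). The turquoise and brown ones are excluded by colour. The crank points down-left, i.e. partly wound.

```bash
python3 - <<'E'
from h import *
def W(x,y,z): return px2w("pics/top0.npz",175+(x+.5)/2.8-.5,140+(y+.5)/2.8-.5,z)
C=np.array([W(x,y,15)[:2] for x,y in[(46,24),(383,39),(373,334),(22,318)]])
M=np.array([(180,155),(180,-155),(-90,-155),(-90,155)],float)
a=M-M.mean(0);b=C-C.mean(0);th=np.arctan2((a[:,0]*b[:,1]-a[:,1]*b[:,0]).sum(),(a*b).sum())
R=np.array([[np.cos(th),-np.sin(th)],[np.sin(th),np.cos(th)]]);o=C.mean(0)-R@M.mean(0)
print("clamp",o.round(1),np.degrees(th).round(2),"resid",(C-(M@R.T+o)).round(1).tolist())
for n,p in dict(channel=(-54.5,0),axis=(100,0),kl=(0,130),kr=(0,-130)).items(): print(n,(R@p+o).round(1))
for x,y in[(545,185),(582,296),(678,193),(678,309)]: print("stop",W(x,y,13).round(1))
print("brown",W(763,348,13),"turq",W(459,226,13))
p=W(156,147,84);q=W(210,94,84);print("pivot",p,"tip",q)
for n,e in(("kl",((49,186),(44,236))),("kr",((365,208),(337,245)))):
  e=[W(*k,60)[:2] for k in e];d=R.T@(e[0]-e[1]);print(n,np.mean(e,0),np.degrees(np.arctan2(d[1],d[0])))
ax=R@(100,0)+o;d=R.T@(p[:2]-ax);print("crank",180-np.degrees(np.arctan2(d[1],d[0])),np.hypot(*d))
E
```

```text
clamp [515.6  77.6] -1.86 resid [[-0.8, -0.6], [-0.1, 0.2], [0.5, 0.3], [0.4, 0.2]]
channel [461.1  79.4]
axis [615.5  74.4]
kl [519.8 207.6]
kr [511.4 -52.3]
stop [ 557.  -229.4   13. ]
stop [ 457.3 -260.4   13. ]
stop [ 551.5 -349.6   13. ]
stop [ 446.9 -345.7   13. ]
brown [ 413.44920209 -419.88572866   13.        ] turq [ 518.60714187 -151.34392959   13.        ]
pivot [572.88548967 115.79780024  84.        ] tip [619.72435401  71.0229183   84.        ]
kl [520.23109476 210.35250076] -1.3291534406495773
kr [510.47270762 -51.56207635] -34.60311350006667
crank 42.30388572586719 59.41990793494402
```

```bash
cat >> h.py <<'E'
TH=np.radians(-1.86);O=np.array([515.6,77.6]);RC=np.array([[np.cos(TH),-np.sin(TH)],[np.sin(TH),np.cos(TH)]])
def c2w(x,y): return RC@(x,y)+O
def rel(x,y,z,yaw=178.14):
    s=robot.read_state();R=s['ee_rot'];d=R.T@(np.array([x,y,z])-s['tool_pos'])/10
    a=np.degrees(np.arctan2(R[1,0],R[0,0]));t=-((yaw-a+180)%360-180)
    return d.round(2).tolist(),round(t,2)
E
python3 - <<'E'
from h import *
print(rel(457.3,-260.4,130))
E
```

```text
([-50.67, -71.67, 5.8], np.float64(-12.11))
```

{"method": "jog_arm", "body": {"targets": [{"tx": -25,"ty": -36,"tz": 0,"turn": -6},{"tx": -25,"ty": -36,"tz": 0,"turn": -12.1},{"tx": -25,"ty": -36,"tz": 0,"turn": -12.1},{"tx": -25,"ty": -36,"tz": 0,"turn": -12.1},{"tx": -25,"ty": -36,"tz": 0,"turn": -12.1},{"tx": -50.7,"ty": -71.7,"tz": 0,"turn": -12.1},{"tx": -50.7,"ty": -71.7,"tz": 0,"turn": -12.1},{"tx": -50.7,"ty": -71.7,"tz": 0,"turn": -12.1},{"tx": -50.7,"ty": -71.7,"tz": 0,"turn": -12.1},{"tx": -50.7,"ty": -71.7,"tz": 0,"turn": -12.1},{"tx": -50.7,"ty": -71.7,"tz": 0,"turn": -12.1},{"tx": -50.7,"ty": -71.7,"tz": 0,"turn": -12.1},{"tx": -50.7,"ty": -71.7,"tz": 0,"turn": -12.1},{"tx": -50.7,"ty": -71.7,"tz": 0,"turn": -12.1},{"tx": -50.7,"ty": -71.7,"tz": 0,"turn": -12.1},{"tx": -50.7,"ty": -71.7,"tz": 0,"turn": -12.1},{"tx": -50.7,"ty": -71.7,"tz": 0,"turn": -12.1},{"tx": -50.7,"ty": -71.7,"tz": 5.8,"turn": -12.1},{"tx": -50.7,"ty": -71.7,"tz": 5.8,"turn": -12.1},{"tx": -50.7,"ty": -71.7,"tz": 5.8,"turn": -12.1}], "claw": 4}}

```text
time_s: 2.1
tool_pos: [455.8, -259.0, 126.8]
ee_rot: [[-0.999, 0.034, -0.006], [0.034, 0.999, 0.005], [0.006, 0.005, -1.0]]
contact_force: [-0.7, 0.6, 0.0]
width: 40.1
finger_force: 0.0
```

Checking alignment with the wrist camera, and re-measuring all the stops from the top.

```bash
python3 - <<'E'
from h import *
f=shot("wrist","pics/w1.png"); g=shot("top","pics/top1.png")
print(np.round(f["extrinsics"],2).tolist())
print(rel(457.3,-260.4,35))
for p in((455.8,-259,44),(457.3,-260.4,44)): print(w2px("pics/w1.npz",p))
a=f["frame"];b=cv2.resize(g["frame"][140:275,300:460],None,fx=3,fy=3)
c=np.zeros((420,560+480,3),np.uint8);c[:,:560]=a;c[:405,560:]=b
cv2.imwrite("pics/m1.png",cv2.resize(c,(800,323),interpolation=cv2.INTER_AREA))
E
```

```text
[[0.03, 0.97, 0.22, 391.16], [1.0, -0.03, -0.0, -256.82], [0.0, 0.22, -0.97, 326.51], [0.0, 0.0, 0.0, 1.0]]
([-0.0, -0.15, 9.5], np.float64(0.02))
[277.2962165  205.53247181]
[275.92490288 207.06646004]
```

View pics/m1.png

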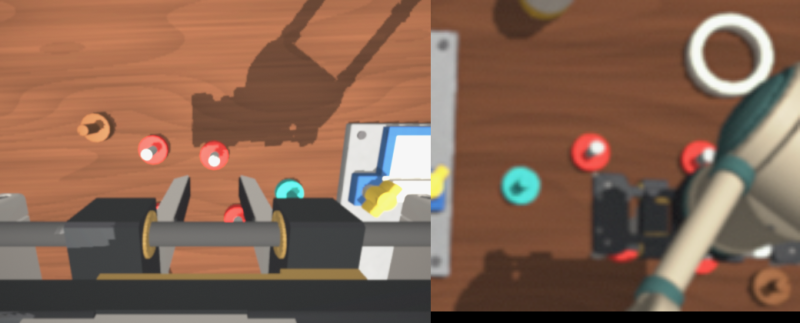

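The stud is at wrist pixel (278,205) and was predicted at (276,207), so the calibration holds. The other stops haven't moved. Going down.

{"method": "jog_arm", "body": {"targets": [{"ty": -0.1,"tz": 4.7},{"ty": -0.1,"tz": 8},{"ty": -0.1,"tz": 9.4},{"ty": -0.1,"tz": 9.4},{"ty": -0.1,"tz": 9.4}]}}

```text
invalid input at $.targets[0]: expected keys tx, ty, tz, turn
```

{"method": "jog_arm", "body": {"targets": [{"tz": 0},{"tz": 0},{"tz": 0},{"tz": 0},{"tz": 0},{"tz": 0},{"tz": -4},{"tz": -9.5},{"tz": -9.5},{"tz": -9.5}], "claw": 0.6}}

```text
invalid input at $.targets[0]: expected keys tx, ty, tz, turn
```

```bash
python3 - <<'E'
from h import *
s=robot.read_state();print(s['width'],s['finger_force'],s['tool_pos'])
print(rel(*c2w(-45,72),50)); 
for y in(72,24,-24,-72):print(c2w(-45,y))
E
```

```text
39.85288480804219 0.0 [ 457.36359986 -259.02931208  129.99057869]
([-0.25, 41.03, 8.04], np.float64(0.02))
[472.96064406 151.02264858]
[471.40268778 103.04793887]
[469.8447315   55.07322915]
[468.28677522   7.09851944]
```

{"method": "jog_arm", "body": {"targets": [{"tx": 0,"ty": -0.1,"tz": 4.7,"turn": 0},{"tx": 0,"ty": -0.1,"tz": 8,"turn": 0},{"tx": 0,"ty": -0.1,"tz": 9.4,"turn": 0},{"tx": 0,"ty": -0.1,"tz": 9.4,"turn": 0},{"tx": 0,"ty": -0.1,"tz": 9.4,"turn": 0}]}}

```text
time_s: 2.7
tool_pos: [458.7, -260.9, 37.5]
ee_rot: [[-1.0, 0.031, 0.002], [0.031, 1.0, -0.002], [-0.002, -0.001, -1.0]]
contact_force: [0.3, 0.3, 0.7]
width: 40.3
finger_force: 0.0
```

{"method": "jog_arm", "body": {"targets": [{"tx": 0,"ty": 0,"tz": 0,"turn": 0},{"tx": 0,"ty": 0,"tz": 0,"turn": 0},{"tx": 0,"ty": 0,"tz": 0,"turn": 0},{"tx": 0,"ty": 0,"tz": 0,"turn": 0},{"tx": 0,"ty": 0,"tz": 0,"turn": 0},{"tx": 0,"ty": 0,"tz": 0,"turn": 0},{"tx": 0,"ty": 0,"tz": -3,"turn": 0},{"tx": 0,"ty": 0,"tz": -9.4,"turn": 0},{"tx": 0,"ty": 0,"tz": -9.4,"turn": 0},{"tx": 0,"ty": 0,"tz": -9.4,"turn": 0}], "claw": 0.6}}

```text
time_s: 3.7
tool_pos: [459.4, -262.5, 132.3]
ee_rot: [[-0.999, 0.033, 0.005], [0.033, 0.999, -0.004], [-0.005, -0.003, -1.0]]
contact_force: [0.6, -0.5, -0.5]
width: 6.0
finger_force: 0.0
```

```bash
python3 - <<'E'
from h import *
s=robot.read_state();print(s['width'],s['finger_force'],s['tool_pos'],s['contact_force'])
print(rel(*c2w(-45,72),50)); 
E
```

```text
5.958063046312561 0.0 [ 459.40151213 -262.47318103  132.28129752] [ 0.62318196 -0.52164157 -0.47844999]
([0.03, 41.4, 8.09], np.float64(-0.01))
```

The fingers closed on nothing. I'll look.

```bash
python3 - <<'E'
from h import *
f=shot("wrist","pics/w2.png");g=shot("side","pics/s2.png")
c=np.zeros((420,1120,3),np.uint8);c[:,:560]=f["frame"];c[:,560:]=cv2.resize(g["frame"][210:420,210:490],(560,420))
cv2.imwrite("pics/m2.png",cv2.resize(c,(800,300),interpolation=cv2.INTER_AREA))
E
```

```text
(no output)
```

View pics/m2.png

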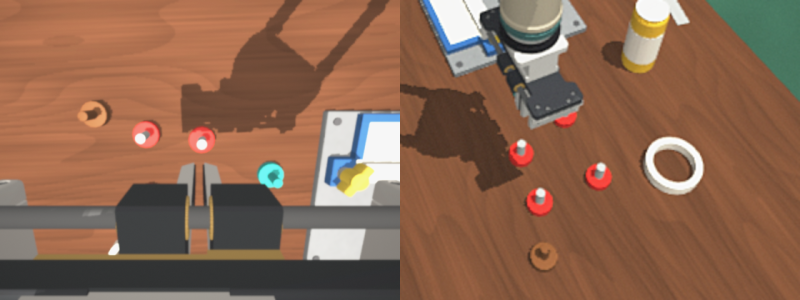

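```bash
python3 - <<'E'
from h import *
s=robot.read_state();print(s['tool_pos'],s['ee_rot'].round(3).tolist())
print("stud(wrist)",px2w("pics/w2.npz",281,202,44),"stud old",px2w("pics/w1.npz",278,205,44))
tp=s['tool_pos']+17*s['ee_rot'][:,2];print("tip px",w2px("pics/w2.npz",tp))
d=np.load("pics/w2.npz");print(d['T'].round(2).tolist(),d['K'].tolist())
u,v=210+(521-400)*1.4/2,210+145*1.4/2;print("side stud",u,v,px2w("pics/s2.npz",u,v,44))
u,v=210+(521-400)*1.4/2,210+155*1.4/2;print("side disc",u,v,px2w("pics/s2.npz",u,v,14))
E
```

```text
[ 457.21192449 -260.79364489  128.98982703] [[-0.999, 0.033, -0.001], [0.033, 0.999, 0.001], [0.001, 0.001, -1.0]]
stud(wrist) [ 458.15597812 -259.38583207   44.        ] stud old [ 455.28778111 -258.29138265   44.        ]
tip px [279.54539627 220.363522  ]
[[0.03, 0.97, 0.23, 392.76], [1.0, -0.03, -0.01, -258.68], [-0.0, 0.23, -0.97, 331.26], [0.0, 0.0, 0.0, 1.0]] [[295.17161044436017, 0.0, 278.4199529640321], [0.0, 295.17161044436017, 205.6864163592794], [0.0, 0.0, 1.0]]
side stud 294.7 311.5 [ 455.3878578  -263.38976824   44.        ]
side disc 294.7 318.5 [ 455.33142353 -265.53559614   14.        ]
```

The stop is still standing at about (457,-260), so I lifted before the slow fingers had closed. I'll retry and check the grip before lifting.

{"method": "jog_arm", "body": {"targets": [{"tx": 0,"ty": 0,"tz": 0,"turn": 0},{"tx": 0,"ty": 0,"tz": 0,"turn": 0},{"tx": 0,"ty": 0,"tz": 0,"turn": 0},{"tx": 0,"ty": 0,"tz": 0,"turn": 0},{"tx": 0,"ty": 0.1,"tz": 0,"turn": 0},{"tx": 0,"ty": 0.1,"tz": 4.7,"turn": 0},{"tx": 0,"ty": 0.1,"tz": 8,"turn": 0},{"tx": 0,"ty": 0.1,"tz": 9.4,"turn": 0},{"tx": 0,"ty": 0.1,"tz": 9.4,"turn": 0},{"tx": 0,"ty": 0.1,"tz": 9.4,"turn": 0},{"tx": 0,"ty": 0.1,"tz": 9.4,"turn": 0}], "claw": 4}}

```text
time_s: 4.9
tool_pos: [458.8, -260.9, 36.9]
ee_rot: [[-0.999, 0.033, 0.002], [0.033, 0.999, -0.001], [-0.002, -0.001, -1.0]]
contact_force: [0.1, -0.3, -0.5]
width: 39.8
finger_force: 0.0
```

{"method": "jog_arm", "body": {"targets": [{"tx": 0,"ty": 0,"tz": 0,"turn": 0},{"tx": 0,"ty": 0,"tz": 0,"turn": 0},{"tx": 0,"ty": 0,"tz": 0,"turn": 0},{"tx": 0,"ty": 0,"tz": 0,"turn": 0},{"tx": 0,"ty": 0,"tz": 0,"turn": 0},{"tx": 0,"ty": 0,"tz": 0,"turn": 0},{"tx": 0,"ty": 0,"tz": 0,"turn": 0},{"tx": 0,"ty": 0,"tz": 0,"turn": 0}], "claw": 0.6}}

```text
time_s: 5.7
tool_pos: [457.7, -260.1, 35.6]
ee_rot: [[-0.999, 0.033, -0.0], [0.033, 0.999, 0.0], [0.0, 0.0, -1.0]]
contact_force: [0.6, -0.6, -0.5]
width: 5.9
finger_force: 0.0
```

```bash
python3 - <<'E'
from h import *
f=shot("wrist","pics/w3.png");g=shot("side","pics/s3.png")
c=np.zeros((420,1120,3),np.uint8);c[:,:560]=f["frame"];c[:,560:]=cv2.resize(g["frame"][240:390,220:420],(560,420))
cv2.imwrite("pics/m3.png",cv2.resize(c,(800,300),interpolation=cv2.INTER_AREA))
s=robot.read_state();print(w2px("pics/w3.npz",s['tool_pos']+17*s['ee_rot'][:,2]), w2px("pics/s3.npz",s['tool_pos']+17*s['ee_rot'][:,2]))
E
```

```text
[277.34609354 224.54708134] [294.61639575 315.22279813]
```

View pics/m3.png

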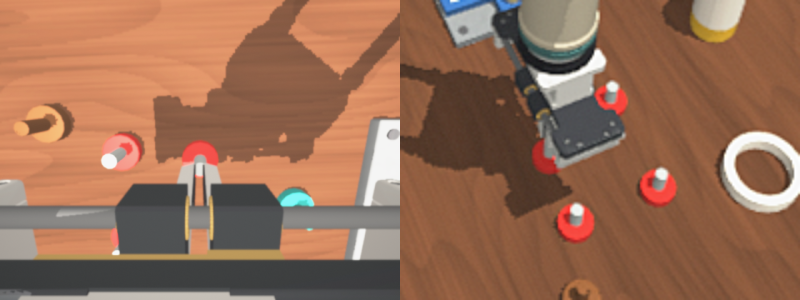

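```bash
python3 - <<'E'
from h import *
s=robot.read_state();R=s['ee_rot'];p=s['tool_pos']
a=cv2.imread("pics/w3.png");b=cv2.imread("pics/s3.png")
def crop(im,npz,x,y,w,h,k):
    c=cv2.resize(im[y:y+h,x:x+w],None,fx=k,fy=k,interpolation=cv2.INTER_CUBIC)
    for q,col in((p+17*R[:,2],(0,255,0)),(p,(255,255,0)),(p+17*R[:,2]+8*R[:,0],(255,0,255))):
        u,v=(w2px(npz,q)-(x,y))*k;cv2.drawMarker(c,(int(u),int(v)),col,cv2.MARKER_CROSS,14,1)
    return c
cv2.imwrite("pics/m4.png",np.hstack([crop(a,"pics/w3.npz",210,170,130,130,3),crop(b,"pics/s3.npz",260,260,130,130,3)]))
E
```

```text
(no output)
```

View pics/m4.png

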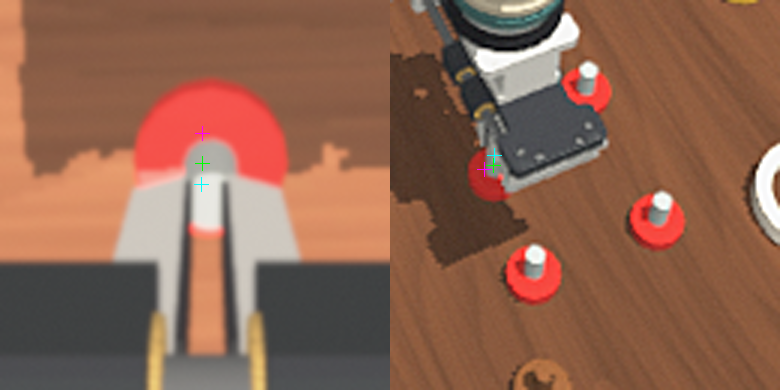

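The enlarged crop shows the stud between and below the pads, at wrist (280,223). The closed pads overlap it in the picture, so the fingertips look higher than I assumed. I'll open to 3 cm and feel downwards slowly.

{"method": "jog_arm", "body": {"targets": [{"tx": 0,"ty": 0,"tz": 0,"turn": 0},{"tx": 0,"ty": 0,"tz": 0,"turn": 0},{"tx": 0,"ty": 0,"tz": 0,"turn": 0},{"tx": 0,"ty": 0,"tz": 0,"turn": 0},{"tx": 0,"ty": 0,"tz": 0.2,"turn": 0},{"tx": 0,"ty": 0,"tz": 0.3,"turn": 0},{"tx": 0,"ty": 0,"tz": 0.4,"turn": 0},{"tx": 0,"ty": 0,"tz": 0.4,"turn": 0},{"tx": 0,"ty": 0,"tz": 0.4,"turn": 0}], "claw": 3}}

```text
time_s: 6.7
tool_pos: [457.7, -260.1, 31.6]
ee_rot: [[-0.999, 0.033, -0.0], [0.033, 0.999, 0.0], [0.0, 0.0, -1.0]]
contact_force: [0.5, -0.1, -0.5]
width: 30.1
finger_force: 0.0
```

```bash
python3 - <<'E'
from h import *
f=shot("wrist","pics/w4.png");s=robot.read_state();p=s['tool_pos'];R=s['ee_rot'];print(p,s['width'],s['contact_force'])
c=cv2.resize(f["frame"][150:290,190:380],None,fx=4,fy=4,interpolation=cv2.INTER_CUBIC)
for h in(0,17):
  for sy in(-15,15):
    for sx in(-8,8):
      u,v=(w2px("pics/w4.npz",p+h*R[:,2]+sy*R[:,1]+sx*R[:,0])-(190,150))*4;cv2.drawMarker(c,(int(u),int(v)),(0,255,0) if h else (255,255,0),cv2.MARKER_CROSS,14,1)
cv2.imwrite("pics/m5.png",c)
E
```

```text
[ 457.74653315 -260.13330606   31.61544252] 29.94061229554727 [-0.19511935  0.53260107 -0.04964844]
```

View pics/m5.png

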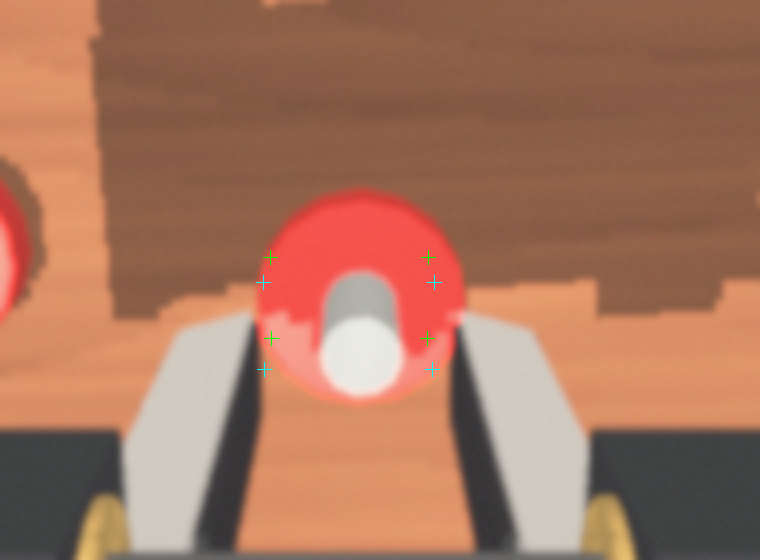

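In the crop the tip gap spans 50 px at 30 mm opening. That puts the tips about 177 mm from the camera, so z≈50, not z≈15. The stud tip at crop (362,357) is centred between the fingers. I'll go down in steps and watch the force.

{"method": "jog_arm", "body": {"targets": [{"tx": 0,"ty": 0,"tz": 0.3,"turn": 0},{"tx": 0,"ty": 0,"tz": 0.6,"turn": 0},{"tx": 0,"ty": 0,"tz": 0.8,"turn": 0},{"tx": 0,"ty": 0,"tz": 1.0,"turn": 0},{"tx": 0,"ty": 0,"tz": 1.0,"turn": 0},{"tx": 0,"ty": 0,"tz": 1.0,"turn": 0}]}}

```text
time_s: 7.35
tool_pos: [457.7, -260.1, 21.5]
ee_rot: [[-0.999, 0.033, -0.0], [0.033, 0.999, 0.0], [0.0, 0.0, -1.0]]
contact_force: [-0.2, -0.3, -0.1]
width: 29.9
finger_force: 0.0
```

{"method": "jog_arm", "body": {"targets": [{"tx": 0,"ty": 0,"tz": 0.2,"turn": 0},{"tx": 0,"ty": 0,"tz": 0.4,"turn": 0},{"tx": 0,"ty": 0,"tz": 0.5,"turn": 0},{"tx": 0,"ty": 0,"tz": 0.5,"turn": 0},{"tx": 0,"ty": 0,"tz": 0.5,"turn": 0}]}}

```text
time_s: 7.85
tool_pos: [457.8, -260.1, 16.6]
ee_rot: [[-0.999, 0.033, -0.0], [0.033, 0.999, 0.0], [0.0, 0.0, -1.0]]
contact_force: [-0.1, 0.5, -0.7]
width: 30.2
finger_force: 0.0
```

No contact, although the nominal tip would already be inside the disc. So the tips really are about 35–40 mm higher than the stated geometry. I'll go on down, then close.

{"method": "jog_arm", "body": {"targets": [{"tx": 0,"ty": 0,"tz": 0.3,"turn": 0},{"tx": 0,"ty": 0,"tz": 0.6,"turn": 0},{"tx": 0,"ty": 0,"tz": 0.9,"turn": 0},{"tx": 0,"ty": 0,"tz": 1.2,"turn": 0},{"tx": 0,"ty": 0,"tz": 1.2,"turn": 0},{"tx": 0,"ty": 0,"tz": 1.2,"turn": 0}]}}

```text
time_s: 8.45
tool_pos: [457.7, -260.1, 4.5]
ee_rot: [[-0.999, 0.033, -0.0], [0.033, 0.999, 0.0], [0.0, 0.0, -1.0]]
contact_force: [0.5, -0.2, 0.0]
width: 30.0
finger_force: 0.0
```

{"method": "jog_arm", "body": {"targets": [{"tx": 0,"ty": 0,"tz": 0,"turn": 0},{"tx": 0,"ty": 0,"tz": 0,"turn": 0},{"tx": 0,"ty": 0,"tz": 0,"turn": 0},{"tx": 0,"ty": 0,"tz": 0,"turn": 0},{"tx": 0,"ty": 0,"tz": 0,"turn": 0},{"tx": 0,"ty": 0,"tz": 0,"turn": 0}], "claw": 0.6}}

```text
time_s: 9.05
tool_pos: [457.8, -260.2, 4.7]
ee_rot: [[-0.999, 0.033, 0.0], [0.033, 0.999, 0.0], [-0.0, 0.0, -1.0]]
contact_force: [-0.3, 0.4, 1.2]
width: 13.0
finger_force: 30.0
```

```bash
python3 - <<'E'
from h import *
f=shot("wrist","pics/w5.png");s=robot.read_state();p=s['tool_pos'];R=s['ee_rot'];print(p,s['width'],s['contact_force'],s['finger_force'])
g=shot("side","pics/s5.png")
c=cv2.resize(f["frame"][150:250,200:360],None,fx=3,fy=3,interpolation=cv2.INTER_CUBIC)
d=cv2.resize(g["frame"][260:360,250:350],None,fx=3,fy=3,interpolation=cv2.INTER_CUBIC)
cv2.imwrite("pics/m6.png",np.hstack([c,d]))
E
```

```text
[ 457.8591261  -260.17861496    4.7725367 ] 13.213845306162515 [0.13107374 0.37816859 0.63596284] 30.000221729278564
```

View pics/m6.png

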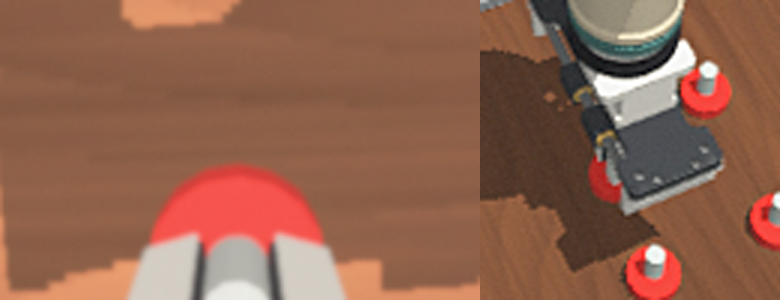

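Gripped: 13 mm opening, 30 N. Lifting it, carrying it to clamp y=+72 and lowering it.

{"method": "jog_arm", "body": {"targets": [{"tx": 0,"ty": 0,"tz": -4,"turn": 0},{"tx": 0,"ty": 0,"tz": -9.5,"turn": 0},{"tx": 0,"ty": 0,"tz": -9.5,"turn": 0},{"tx": 0,"ty": 4,"tz": -9.5,"turn": 0},{"tx": 0,"ty": 8,"tz": -9.5,"turn": 0},{"tx": 0,"ty": 12,"tz": -9.5,"turn": 0},{"tx": 0,"ty": 16,"tz": -9.5,"turn": 0},{"tx": 0,"ty": 20,"tz": -9.5,"turn": 0},{"tx": 0,"ty": 24,"tz": -9.5,"turn": 0},{"tx": 0,"ty": 28,"tz": -9.5,"turn": 0},{"tx": 0,"ty": 32,"tz": -9.5,"turn": 0},{"tx": -0.1,"ty": 36,"tz": -9.5,"turn": 0},{"tx": -0.2,"ty": 39,"tz": -9.5,"turn": 0},{"tx": -0.2,"ty": 41.2,"tz": -9.5,"turn": 0},{"tx": -0.2,"ty": 41.2,"tz": -9.5,"turn": 0},{"tx": -0.2,"ty": 41.2,"tz": -9.5,"turn": 0},{"tx": -0.2,"ty": 41.2,"tz": -6,"turn": 0},{"tx": -0.2,"ty": 41.2,"tz": -4,"turn": 0},{"tx": -0.2,"ty": 41.2,"tz": -4,"turn": 0},{"tx": -0.2,"ty": 41.2,"tz": -4,"turn": 0}]}}

```text
time_s: 11.15
tool_pos: [473.2, 150.5, 44.7]
ee_rot: [[-0.999, 0.034, -0.001], [0.034, 0.999, -0.0], [0.001, -0.0, -1.0]]
contact_force: [0.9, -0.9, -0.2]
width: 13.2
finger_force: 30.0
```

```bash
python3 - <<'E'
from h import *
s=robot.read_state();print(s['width'],s['tool_pos'],s['contact_force'])
print(rel(*c2w(-45,72),20.5))
E
```

```text
13.198968660824992 [473.19601098 150.53139499  44.7188718 ] [ 0.86540442 -0.86592169 -0.16383909]
([0.02, 0.05, 2.42], np.float64(-0.09))
```

Lower, release, rise, then travel to the stop at (446.9,-345.7).

{"method": "jog_arm", "body": {"targets": [{"tx": 0,"ty": 0,"tz": 1,"turn": 0},{"tx": 0,"ty": 0,"tz": 1.8,"turn": 0},{"tx": 0,"ty": 0,"tz": 2.2,"turn": 0},{"tx": 0,"ty": 0,"tz": 2.45,"turn": 0},{"tx": 0,"ty": 0,"tz": 2.45,"turn": 0},{"tx": 0,"ty": 0,"tz": 2.45,"turn": 0}]}}

```text
time_s: 11.75
tool_pos: [473.3, 151.7, 20.3]
ee_rot: [[-0.999, 0.032, 0.0], [0.032, 0.999, 0.0], [-0.0, 0.0, -1.0]]
contact_force: [1.0, 0.3, 0.2]
width: 13.0
finger_force: 30.0
```

{"method": "jog_arm", "body": {"targets": [{"tx": 0,"ty": 0,"tz": 0,"turn": 0},{"tx": 0,"ty": 0,"tz": 0,"turn": 0},{"tx": 0,"ty": 0,"tz": 0,"turn": 0},{"tx": 0,"ty": 0,"tz": 0,"turn": 0},{"tx": 0,"ty": 0,"tz": -4,"turn": 0},{"tx": 0,"ty": 0,"tz": -8,"turn": 0},{"tx": 0,"ty": 0,"tz": -8,"turn": 0}], "claw": 3}}

```text
time_s: 12.45
tool_pos: [477.4, 152.3, 105.0]
ee_rot: [[-0.999, 0.032, 0.011], [0.033, 0.999, 0.002], [-0.011, 0.002, -1.0]]
contact_force: [0.6, -0.4, -0.1]
width: 29.9
finger_force: 0.0
```

```bash
python3 - <<'E'
from h import *
f=shot("wrist","pics/w6.png");g=shot("side","pics/s6.png")
s=robot.read_state();print(s['tool_pos'],s['width'])
print(rel(446.9,-345.7,100))
c=np.zeros((420,1120,3),np.uint8);c[:,:560]=f["frame"];c[:,560:]=cv2.resize(g["frame"][150:360,200:480],(560,420))
cv2.imwrite("pics/m7.png",cv2.resize(c,(800,300),interpolation=cv2.INTER_AREA))
E
```

```text
[473.66986971 151.65144199 100.87753281] 29.87496484249575
([1.05, -49.8, 0.06], np.float64(-0.01))
```

View pics/m7.png

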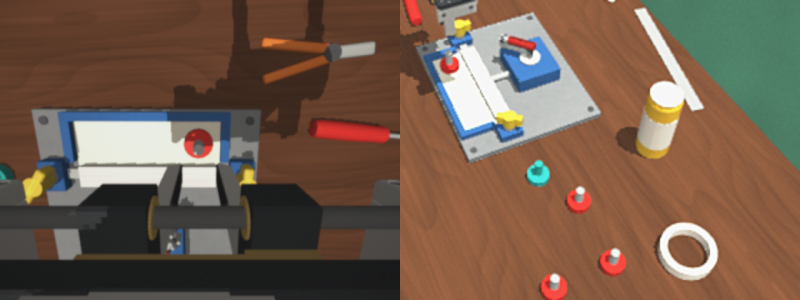

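The first stop stands upright in the channel at wrist (198,143), and the rest are unmoved. I'll locate the remaining ones by colour from the side view.

```bash
cat >> h.py <<'E'
def reds(npz,im,z=10):
    b,g,r=[im[...,i].astype(int) for i in range(3)]
    m=((r>110)&(g<r*0.4)&(b<r*0.4)).astype('uint8')
    n,l,st,ce=cv2.connectedComponentsWithStats(cv2.morphologyEx(m,cv2.MORPH_CLOSE,np.ones((5,5))))
    for i in range(1,n):
        if st[i,4]>60:
            x,y,w,h=st[i,:4];p=px2w(npz,x+w/2-.5,y+h-.5-min(h,w)*0.0,0)
            print("red",(x,y,w,h),"centre",px2w(npz,x+w/2-.5,y+h/2-.5,z)[:2].round(1))
E
python3 - <<'E'
from h import *
for n in("side0","side","s6","top0"):
    try: im=cv2.imread(f"pics/{n}.png")
    except: continue
    if im is not None: print(n);reds(f"pics/{n}.npz",im)
E
```

```text
side0
red (np.int32(202), np.int32(143), np.int32(13), np.int32(25)) centre [465.1 361.1]
red (np.int32(276), np.int32(176), np.int32(19), np.int32(9)) centre [637.  154.3]
red (np.int32(317), np.int32(283), np.int32(17), np.int32(17)) centre [ 556.  -230.8]
red (np.int32(286), np.int32(309), np.int32(17), np.int32(18)) centre [ 456.1 -260.8]
red (np.int32(340), np.int32(325), np.int32(18), np.int32(19)) centre [ 548.9 -350.5]
red (np.int32(298), np.int32(342), np.int32(19), np.int32(20)) centre [ 444.8 -345.9]
s6
red (np.int32(202), np.int32(143), np.int32(13), np.int32(25)) centre [465.1 361.1]
red (np.int32(276), np.int32(175), np.int32(19), np.int32(10)) centre [638.  156.2]
red (np.int32(229), np.int32(190), np.int32(12), np.int32(11)) centre [476.4 162.1]
red (np.int32(317), np.int32(283), np.int32(17), np.int32(17)) centre [ 556.  -230.8]
red (np.int32(340), np.int32(325), np.int32(18), np.int32(18)) centre [ 549.5 -349.4]
red (np.int32(298), np.int32(342), np.int32(19), np.int32(20)) centre [ 444.8 -345.9]
top0
red (np.int32(234), np.int32(172), np.int32(17), np.int32(17)) centre [619.4  93.9]
red (np.int32(361), np.int32(198), np.int32(17), np.int32(16)) centre [ 558.2 -229.3]
red (np.int32(408), np.int32(201), np.int32(17), np.int32(17)) centre [ 550.9 -348.5]
red (np.int32(112), np.int32(232), np.int32(43), np.int32(15)) centre [465.  361.3]
red (np.int32(374), np.int32(237), np.int32(17), np.int32(17)) centre [ 458.5 -259.8]
red (np.int32(408), np.int32(242), np.int32(18), np.int32(17)) centre [ 447.2 -345.8][ WARN:0@0.178] global loadsave.cpp:275 findDecoder imread_('pics/side.png'): can't open/read file: check file path/integrity
```

{"method": "jog_arm", "body": {"targets": [{"tx": 0,"ty": -4,"tz": 0,"turn": 0},{"tx": 0,"ty": -9,"tz": 0,"turn": 0},{"tx": 0,"ty": -14,"tz": 0,"turn": 0},{"tx": 0.2,"ty": -19,"tz": 0,"turn": 0},{"tx": 0.4,"ty": -24,"tz": 0,"turn": 0},{"tx": 0.6,"ty": -29,"tz": 0,"turn": 0},{"tx": 0.8,"ty": -34,"tz": 0,"turn": 0},{"tx": 1,"ty": -39,"tz": 0,"turn": 0},{"tx": 1.05,"ty": -44,"tz": 0,"turn": 0},{"tx": 1.05,"ty": -48,"tz": 0,"turn": 0},{"tx": 1.05,"ty": -49.8,"tz": 0,"turn": 0},{"tx": 1.05,"ty": -49.8,"tz": 0,"turn": 0},{"tx": 1.05,"ty": -49.8,"tz": 0,"turn": 0},{"tx": 1.05,"ty": -49.8,"tz": 0,"turn": 0},{"tx": 1.05,"ty": -49.8,"tz": 3,"turn": 0},{"tx": 1.05,"ty": -49.8,"tz": 6,"turn": 0},{"tx": 1.05,"ty": -49.8,"tz": 8.5,"turn": 0},{"tx": 1.05,"ty": -49.8,"tz": 9.6,"turn": 0},{"tx": 1.05,"ty": -49.8,"tz": 9.6,"turn": 0},{"tx": 1.05,"ty": -49.8,"tz": 9.6,"turn": 0}]}}

```text
time_s: 14.55
tool_pos: [447.2, -345.6, 5.0]
ee_rot: [[-0.999, 0.032, 0.001], [0.032, 0.999, -0.001], [-0.001, -0.001, -1.0]]
contact_force: [-0.7, 0.3, 0.7]
width: 29.9
finger_force: 0.0
```

{"method": "jog_arm", "body": {"targets": [{"tx": 0,"ty": 0,"tz": 0,"turn": 0},{"tx": 0,"ty": 0,"tz": 0,"turn": 0},{"tx": 0,"ty": 0,"tz": 0,"turn": 0},{"tx": 0,"ty": 0,"tz": 0,"turn": 0},{"tx": 0,"ty": 0,"tz": 0,"turn": 0}], "claw": 0.6}}

```text
time_s: 15.05
tool_pos: [447.1, -346.2, 5.2]
ee_rot: [[-0.999, 0.033, 0.002], [0.033, 0.999, -0.001], [-0.002, -0.001, -1.0]]
contact_force: [-0.7, 0.7, 5.5]
width: 13.1
finger_force: 30.0
```

```bash
python3 - <<'E'
from h import *
s=robot.read_state();print(s['width'],s['tool_pos'],s['contact_force'])
print(rel(*c2w(-45,24),20.5))
E
```

```text
13.10841711664584 [ 447.05210875 -346.19986171    5.21850907] [-0.70772001  0.73456491  5.54434909]
([-0.96, 44.98, -1.56], np.float64(-0.03))
```

{"method": "jog_arm", "body": {"targets": [{"tx": 0,"ty": 0,"tz": -4,"turn": 0},{"tx": 0,"ty": 0,"tz": -9.5,"turn": 0},{"tx": 0,"ty": 0,"tz": -9.5,"turn": 0},{"tx": 0,"ty": 4,"tz": -9.5,"turn": 0},{"tx": 0,"ty": 8,"tz": -9.5,"turn": 0},{"tx": -0.1,"ty": 13,"tz": -9.5,"turn": 0},{"tx": -0.2,"ty": 18,"tz": -9.5,"turn": 0},{"tx": -0.4,"ty": 23,"tz": -9.5,"turn": 0},{"tx": -0.6,"ty": 28,"tz": -9.5,"turn": 0},{"tx": -0.7,"ty": 33,"tz": -9.5,"turn": 0},{"tx": -0.8,"ty": 38,"tz": -9.5,"turn": 0},{"tx": -0.9,"ty": 42,"tz": -9.5,"turn": 0},{"tx": -0.95,"ty": 45,"tz": -9.5,"turn": 0},{"tx": -0.95,"ty": 45,"tz": -9.5,"turn": 0},{"tx": -0.95,"ty": 45,"tz": -9.5,"turn": 0},{"tx": -0.95,"ty": 45,"tz": -9.5,"turn": 0},{"tx": -0.95,"ty": 45,"tz": -6,"turn": 0},{"tx": -0.95,"ty": 45,"tz": -4,"turn": 0},{"tx": -0.95,"ty": 45,"tz": -4,"turn": 0},{"tx": -0.95,"ty": 45,"tz": -4,"turn": 0}]}}

```text
time_s: 17.05
tool_pos: [470.8, 102.5, 44.3]
ee_rot: [[-0.999, 0.034, -0.0], [0.034, 0.999, -0.0], [0.0, -0.0, -1.0]]
contact_force: [0.4, 0.2, 0.1]
width: 13.1
finger_force: 30.0
```

{"method": "jog_arm", "body": {"targets": [{"tx": 0,"ty": 0,"tz": 1,"turn": 0},{"tx": 0,"ty": 0,"tz": 1.8,"turn": 0},{"tx": 0,"ty": 0,"tz": 2.2,"turn": 0},{"tx": 0,"ty": 0,"tz": 2.45,"turn": 0},{"tx": 0,"ty": 0,"tz": 2.45,"turn": 0},{"tx": 0,"ty": 0,"tz": 2.45,"turn": 0}]}}

```text
time_s: 17.65
tool_pos: [470.3, 103.6, 20.2]
ee_rot: [[-0.999, 0.032, -0.0], [0.032, 0.999, -0.0], [0.0, -0.0, -1.0]]
contact_force: [-2.1, -0.3, 5.1]
width: 13.5
finger_force: 30.0
```

{"method": "jog_arm", "body": {"targets": [{"tx": 0,"ty": 0,"tz": 0,"turn": 0},{"tx": 0,"ty": 0,"tz": 0,"turn": 0},{"tx": 0,"ty": 0,"tz": 0,"turn": 0},{"tx": 0,"ty": 0,"tz": 0,"turn": 0},{"tx": 0,"ty": 0,"tz": -4,"turn": 0},{"tx": 0,"ty": 0,"tz": -8,"turn": 0},{"tx": 0,"ty": 0,"tz": -8,"turn": 0},{"tx": 0,"ty": 0,"tz": -8,"turn": 0}], "claw": 3}}

```text
time_s: 18.45
tool_pos: [471.1, 103.7, 100.2]
ee_rot: [[-0.999, 0.033, 0.002], [0.033, 0.999, 0.0], [-0.002, 0.0, -1.0]]
contact_force: [-0.1, 0.3, -1.3]
width: 30.1
finger_force: 0.0
```

```bash
python3 - <<'E'
from h import *
g=shot("side","pics/s7.png");reds("pics/s7.npz",g["frame"])
s=robot.read_state();print(s['tool_pos'],s['width'])
print(rel(556.8,-230,4.5));print(rel(549.8,-349.6,4.5))
E
```

```text
red (np.int32(202), np.int32(143), np.int32(13), np.int32(25)) centre [465.1 361.1]
red (np.int32(276), np.int32(176), np.int32(19), np.int32(9)) centre [637.  154.3]
red (np.int32(229), np.int32(190), np.int32(18), np.int32(23)) centre [475.3 136.3]
red (np.int32(317), np.int32(283), np.int32(17), np.int32(17)) centre [ 556.  -230.8]
red (np.int32(340), np.int32(325), np.int32(18), np.int32(18)) centre [ 549.5 -349.4]
[470.00398319 103.60184138  99.12563105] 29.852173324960916
([-9.77, -33.06, 9.45], np.float64(-0.01))
([-9.46, -45.04, 9.45], np.float64(-0.01))
```

{"method": "jog_arm", "body": {"targets": [{"tx": 0,"ty": -4,"tz": 0,"turn": 0},{"tx": 0,"ty": -9,"tz": 0,"turn": 0},{"tx": -1,"ty": -14,"tz": 0,"turn": 0},{"tx": -2,"ty": -18.5,"tz": 0,"turn": 0},{"tx": -3.5,"ty": -23,"tz": 0,"turn": 0},{"tx": -5,"ty": -27.5,"tz": 0,"turn": 0},{"tx": -6.5,"ty": -32,"tz": 0,"turn": 0},{"tx": -8,"ty": -36.5,"tz": 0,"turn": 0},{"tx": -9,"ty": -41,"tz": 0,"turn": 0},{"tx": -9.45,"ty": -45,"tz": 0,"turn": 0},{"tx": -9.45,"ty": -45,"tz": 0,"turn": 0},{"tx": -9.45,"ty": -45,"tz": 0,"turn": 0},{"tx": -9.45,"ty": -45,"tz": 0,"turn": 0},{"tx": -9.45,"ty": -45,"tz": 0,"turn": 0},{"tx": -9.45,"ty": -45,"tz": 3,"turn": 0},{"tx": -9.45,"ty": -45,"tz": 6,"turn": 0},{"tx": -9.45,"ty": -45,"tz": 8.5,"turn": 0},{"tx": -9.45,"ty": -45,"tz": 9.4,"turn": 0},{"tx": -9.45,"ty": -45,"tz": 9.4,"turn": 0},{"tx": -9.45,"ty": -45,"tz": 9.4,"turn": 0}]}}

```text
time_s: 20.5
tool_pos: [551.3, -349.3, 6.8]
ee_rot: [[-0.999, 0.032, 0.002], [0.032, 0.999, -0.001], [-0.002, -0.001, -1.0]]
contact_force: [-0.0, 0.5, 0.1]
width: 29.9
finger_force: 0.0
```

{"method": "jog_arm", "body": {"targets": [{"tx": 0,"ty": 0,"tz": 0,"turn": 0},{"tx": 0,"ty": 0,"tz": 0,"turn": 0},{"tx": 0,"ty": 0,"tz": 0,"turn": 0},{"tx": 0,"ty": 0,"tz": 0,"turn": 0},{"tx": 0,"ty": 0,"tz": 0,"turn": 0}], "claw": 0.6}}

```text
time_s: 21.0
tool_pos: [551.1, -349.6, 6.9]
ee_rot: [[-0.999, 0.033, 0.002], [0.033, 0.999, -0.001], [-0.002, -0.001, -1.0]]
contact_force: [-0.0, 1.6, 6.4]
width: 13.3
finger_force: 30.0
```

```bash
python3 - <<'E'
from h import *
s=robot.read_state();print(s['width'],s['tool_pos'],s['contact_force'])
print(rel(*c2w(-45,-24),20.5))
E
```

```text
13.300206556357734 [ 551.06214269 -349.55911563    6.88047846] [-0.03348179  1.64777965  6.35295104]
([9.44, 40.17, -1.41], np.float64(-0.02))
```

{"method": "jog_arm", "body": {"targets": [{"tx": 0,"ty": 0,"tz": -4,"turn": 0},{"tx": 0,"ty": 0,"tz": -9.5,"turn": 0},{"tx": 0,"ty": 0,"tz": -9.5,"turn": 0},{"tx": 1,"ty": 4,"tz": -9.5,"turn": 0},{"tx": 2,"ty": 8,"tz": -9.5,"turn": 0},{"tx": 3.5,"ty": 12.5,"tz": -9.5,"turn": 0},{"tx": 5,"ty": 17,"tz": -9.5,"turn": 0},{"tx": 6.5,"ty": 21.5,"tz": -9.5,"turn": 0},{"tx": 7.5,"ty": 26,"tz": -9.5,"turn": 0},{"tx": 8.5,"ty": 30.5,"tz": -9.5,"turn": 0},{"tx": 9.4,"ty": 35,"tz": -9.5,"turn": 0},{"tx": 9.4,"ty": 38,"tz": -9.5,"turn": 0},{"tx": 9.4,"ty": 40.2,"tz": -9.5,"turn": 0},{"tx": 9.4,"ty": 40.2,"tz": -9.5,"turn": 0},{"tx": 9.4,"ty": 40.2,"tz": -9.5,"turn": 0},{"tx": 9.4,"ty": 40.2,"tz": -9.5,"turn": 0},{"tx": 9.4,"ty": 40.2,"tz": -6,"turn": 0},{"tx": 9.4,"ty": 40.2,"tz": -4,"turn": 0},{"tx": 9.4,"ty": 40.2,"tz": -4,"turn": 0},{"tx": 9.4,"ty": 40.2,"tz": -4,"turn": 0}]}}

```text
time_s: 23.0
tool_pos: [469.8, 54.7, 45.8]
ee_rot: [[-0.999, 0.034, -0.0], [0.034, 0.999, -0.0], [0.0, -0.0, -1.0]]
contact_force: [0.3, -1.2, -0.1]
width: 13.3
finger_force: 30.0
```

```bash
python3 - <<'E'
from h import *
s=robot.read_state();print(s['width'],s['tool_pos'],s['contact_force'])
print(rel(*c2w(-45,-24),22))
E
```

```text
13.322763369085811 [469.77569736  54.71260705  45.76450686] [ 0.25775828 -1.21415403 -0.13879371]
([-0.01, 0.04, 2.38], np.float64(-0.09))
```

{"method": "jog_arm", "body": {"targets": [{"tx": 0,"ty": 0,"tz": 1,"turn": 0},{"tx": 0,"ty": 0,"tz": 1.8,"turn": 0},{"tx": 0,"ty": 0,"tz": 2.2,"turn": 0},{"tx": 0,"ty": 0,"tz": 2.4,"turn": 0},{"tx": 0,"ty": 0,"tz": 2.4,"turn": 0},{"tx": 0,"ty": 0,"tz": 2.4,"turn": 0}]}}

```text
time_s: 23.6
tool_pos: [469.2, 55.7, 21.9]
ee_rot: [[-0.999, 0.032, -0.0], [0.032, 0.999, -0.0], [0.0, -0.0, -1.0]]
contact_force: [-2.1, -0.0, 2.0]
width: 13.4
finger_force: 30.0
```

{"method": "jog_arm", "body": {"targets": [{"tx": 0,"ty": 0,"tz": 0,"turn": 0},{"tx": 0,"ty": 0,"tz": 0,"turn": 0},{"tx": 0,"ty": 0,"tz": 0,"turn": 0},{"tx": 0,"ty": 0,"tz": 0,"turn": 0},{"tx": 0,"ty": 0,"tz": -4,"turn": 0},{"tx": 0,"ty": 0,"tz": -8,"turn": 0},{"tx": 0,"ty": 0,"tz": -8,"turn": 0},{"tx": 0,"ty": 0,"tz": -8,"turn": 0}], "claw": 3}}

```text
time_s: 24.4
tool_pos: [470.1, 55.7, 102.3]
ee_rot: [[-0.999, 0.033, 0.002], [0.033, 0.999, 0.0], [-0.002, 0.0, -1.0]]
contact_force: [0.3, 0.4, -0.1]
width: 30.1
finger_force: 0.0
```

```bash
python3 - <<'E'
from h import *
g=shot("side","pics/s8.png");reds("pics/s8.npz",g["frame"])
s=robot.read_state();print(s['tool_pos'],s['width'])
print(rel(556.8,-230,5.5))
E
```

```text
red (np.int32(202), np.int32(143), np.int32(13), np.int32(25)) centre [465.1 361.1]
red (np.int32(276), np.int32(176), np.int32(19), np.int32(9)) centre [637.  154.3]
red (np.int32(229), np.int32(190), np.int32(24), np.int32(35)) centre [474.4 111.1]
red (np.int32(317), np.int32(283), np.int32(17), np.int32(17)) centre [ 556.  -230.8]
[469.00504699  55.65828655 101.19911996] 29.869414395652893
([-9.71, -28.27, 9.56], np.float64(-0.01))
```

{"method": "jog_arm", "body": {"targets": [{"tx": 0,"ty": -4,"tz": 0,"turn": 0},{"tx": -1,"ty": -8.5,"tz": 0,"turn": 0},{"tx": -3,"ty": -12.5,"tz": 0,"turn": 0},{"tx": -5,"ty": -16.5,"tz": 0,"turn": 0},{"tx": -7,"ty": -20.5,"tz": 0,"turn": 0},{"tx": -8.5,"ty": -24.5,"tz": 0,"turn": 0},{"tx": -9.7,"ty": -28.3,"tz": 0,"turn": 0},{"tx": -9.7,"ty": -28.3,"tz": 0,"turn": 0},{"tx": -9.7,"ty": -28.3,"tz": 0,"turn": 0},{"tx": -9.7,"ty": -28.3,"tz": 0,"turn": 0},{"tx": -9.7,"ty": -28.3,"tz": 3,"turn": 0},{"tx": -9.7,"ty": -28.3,"tz": 6,"turn": 0},{"tx": -9.7,"ty": -28.3,"tz": 8.5,"turn": 0},{"tx": -9.7,"ty": -28.3,"tz": 9.5,"turn": 0},{"tx": -9.7,"ty": -28.3,"tz": 9.5,"turn": 0},{"tx": -9.7,"ty": -28.3,"tz": 9.5,"turn": 0},{"tx": -9.7,"ty": -28.3,"tz": 9.5,"turn": 0}]}}

```text
time_s: 26.15
tool_pos: [558.4, -230.6, 8.2]
ee_rot: [[-0.999, 0.032, 0.003], [0.032, 0.999, -0.001], [-0.003, -0.001, -1.0]]
contact_force: [0.3, -0.3, -0.4]
width: 29.6
finger_force: 0.0
```

{"method": "jog_arm", "body": {"targets": [{"tx": 0,"ty": 0,"tz": 0,"turn": 0},{"tx": 0,"ty": 0,"tz": 0,"turn": 0},{"tx": 0,"ty": 0,"tz": 0,"turn": 0},{"tx": 0,"ty": 0,"tz": 0,"turn": 0},{"tx": 0,"ty": 0,"tz": 0,"turn": 0}], "claw": 0.6}}

```text
time_s: 26.65
tool_pos: [557.7, -230.5, 7.4]
ee_rot: [[-0.999, 0.033, 0.001], [0.033, 0.999, -0.0], [-0.001, -0.0, -1.0]]
contact_force: [-0.9, 0.8, 5.6]
width: 13.2
finger_force: 30.0
```

```bash
python3 - <<'E'
from h import *
s=robot.read_state();print(s['width'],s['tool_pos'],s['contact_force'])
print(rel(*c2w(-45,-72),20.5))
E
```

```text
13.179484592070937 [ 557.72210501 -230.48996036    7.40982692] [-0.92992138  0.841447    5.55422171]
([9.72, 23.45, -1.33], np.float64(-0.02))
```

{"method": "jog_arm", "body": {"targets": [{"tx": 0,"ty": 0,"tz": -4,"turn": 0},{"tx": 0,"ty": 0,"tz": -9.5,"turn": 0},{"tx": 0,"ty": 0,"tz": -9.5,"turn": 0},{"tx": 2,"ty": 4,"tz": -9.5,"turn": 0},{"tx": 4,"ty": 8,"tz": -9.5,"turn": 0},{"tx": 6,"ty": 12,"tz": -9.5,"turn": 0},{"tx": 8,"ty": 16,"tz": -9.5,"turn": 0},{"tx": 9.7,"ty": 20,"tz": -9.5,"turn": 0},{"tx": 9.7,"ty": 23.5,"tz": -9.5,"turn": 0},{"tx": 9.7,"ty": 23.5,"tz": -9.5,"turn": 0},{"tx": 9.7,"ty": 23.5,"tz": -9.5,"turn": 0},{"tx": 9.7,"ty": 23.5,"tz": -9.5,"turn": 0},{"tx": 9.7,"ty": 23.5,"tz": -6,"turn": 0},{"tx": 9.7,"ty": 23.5,"tz": -4,"turn": 0},{"tx": 9.7,"ty": 23.5,"tz": -4,"turn": 0},{"tx": 9.7,"ty": 23.5,"tz": -4,"turn": 0}]}}

```text
time_s: 28.25
tool_pos: [468.3, 6.6, 46.6]
ee_rot: [[-0.999, 0.034, -0.001], [0.034, 0.999, -0.0], [0.001, -0.0, -1.0]]
contact_force: [0.1, 0.4, -0.5]
width: 13.1
finger_force: 30.0
```

```bash
python3 - <<'E'
from h import *
s=robot.read_state();print(s['width'],s['tool_pos'],s['contact_force'])
print(rel(*c2w(-45,-72),22.5))
E
```

```text
13.147032941691636 [468.31224461   6.61983882  46.61326163] [ 0.06737492  0.43688878 -0.50032323]
([0.0, 0.05, 2.41], np.float64(-0.1))
```

{"method": "jog_arm", "body": {"targets": [{"tx": 0,"ty": 0,"tz": 1,"turn": 0},{"tx": 0,"ty": 0,"tz": 1.8,"turn": 0},{"tx": 0,"ty": 0,"tz": 2.2,"turn": 0},{"tx": 0,"ty": 0,"tz": 2.4,"turn": 0},{"tx": 0,"ty": 0,"tz": 2.4,"turn": 0},{"tx": 0,"ty": 0,"tz": 2.4,"turn": 0}]}}

```text
time_s: 28.85
tool_pos: [468.2, 7.7, 22.8]
ee_rot: [[-0.999, 0.032, 0.001], [0.032, 0.999, 0.0], [-0.001, 0.0, -1.0]]
contact_force: [0.5, -0.4, 0.2]
width: 13.0
finger_force: 30.0
```

{"method": "jog_arm", "body": {"targets": [{"tx": 0,"ty": 0,"tz": 0,"turn": 0},{"tx": 0,"ty": 0,"tz": 0,"turn": 0},{"tx": 0,"ty": 0,"tz": 0,"turn": 0},{"tx": 0,"ty": 0,"tz": 0,"turn": 0},{"tx": 0,"ty": 0,"tz": -4,"turn": 0},{"tx": 0,"ty": 0,"tz": -8,"turn": 0},{"tx": 0,"ty": -5,"tz": -8,"turn": 0},{"tx": 0,"ty": -10,"tz": -8,"turn": 0},{"tx": 0,"ty": -15,"tz": -8,"turn": 0},{"tx": 0,"ty": -20,"tz": -8,"turn": 0},{"tx": 0,"ty": -20,"tz": -8,"turn": 0}], "claw": 3}}

```text
time_s: 29.95
tool_pos: [462.1, -198.5, 102.9]
ee_rot: [[-0.999, 0.038, 0.002], [0.038, 0.999, -0.004], [-0.002, -0.004, -1.0]]
contact_force: [0.7, 0.9, 0.4]
width: 30.1
finger_force: 0.0
```

```bash
python3 - <<'E'
from h import *
g=shot("side","pics/s9.png");f=shot("top","pics/t9.png")
s=robot.read_state();print(s['tool_pos'],s['width'])
a=cv2.resize(g["frame"][150:260,200:340],(400,314),interpolation=cv2.INTER_CUBIC)
b=cv2.resize(f["frame"][145:265,180:320],(400,343),interpolation=cv2.INTER_CUBIC)
c=np.zeros((343,800,3),np.uint8);c[:314,:400]=a;c[:,400:]=b;cv2.imwrite("pics/m8.png",c)
E
```

```text
[ 461.0662622 -192.9843529  102.39133  ] 29.748409947569527
```

View pics/m8.png

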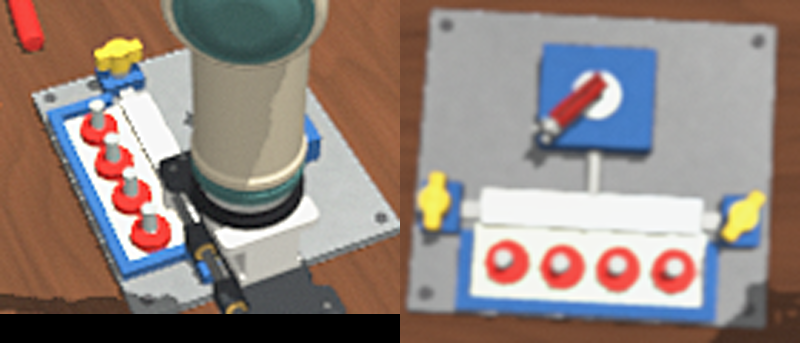

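All four stops stand upright in the channel at crop (507,262), (562,266), (617,269) and (673,271). The handle lies flat from pivot (546,132) to tip (603,80). I'll fit its line.

```bash
python3 - <<'E'
from h import *
im=cv2.imread("pics/t9.png");b,g,r=[im[...,i].astype(int) for i in range(3)]
m=((r>90)&(g<r*0.4)&(b<r*0.45));m[:165]=0;m[200:]=0;m[:,:215]=0;m[:,265:]=0
v,u=np.nonzero(m);P=np.array([px2w("pics/t9.npz",a,c,88)[:2] for a,c in zip(u,v)])
c=P.mean(0);w,V=np.linalg.eigh(np.cov((P-c).T));d=V[:,1];t=(P-c)@d
ax=c2w(100,0);d=d*np.sign((ax-c)@d)
dc=RC.T@(-d);q=180-np.degrees(np.arctan2(dc[1],dc[0]));
print("centre",c,"len",np.ptp(t),"axis",ax,"q",q,"lateral",np.cross(ax-c,d),"centre-axis",(ax-c)@d)
piv=ax-55*d;grip=piv+45*d;print("pivot",piv,"grip",grip,"dir",d)
yaw=np.degrees(np.arctan2(d[1],d[0]));print("handle yaw",yaw)
for y in(yaw,yaw+180):print(rel(*grip,110,y))
E
```

```text
centre [601.7201198   88.83015365] len 45.96913337457903 axis [615.54731191  74.35425775] q 44.94152841732827 lateral -0.1706906042362668 centre-axis 20.017833758260306
pivot [577.89829062 114.4485366 ] grip [608.70203531  81.64412663] dir [ 0.68452766 -0.72898689]
handle yaw -46.80152841732828
([-13.77, 27.97, -0.74], np.float64(-135.24))
([-13.77, 27.97, -0.74], np.float64(44.76))<stdin>:8: DeprecationWarning: Arrays of 2-dimensional vectors are deprecated. Use arrays of 3-dimensional vectors instead. (deprecated in NumPy 2.0)
```

{"method": "jog_arm", "body": {"targets": [{"tx": -1,"ty": 3,"tz": -1,"turn": 8},{"tx": -3,"ty": 7,"tz": -1,"turn": 16},{"tx": -5,"ty": 11,"tz": -1,"turn": 24},{"tx": -7,"ty": 15,"tz": -1,"turn": 32},{"tx": -9,"ty": 19,"tz": -1,"turn": 40},{"tx": -11,"ty": 23,"tz": -1,"turn": 44.8},{"tx": -13.8,"ty": 28,"tz": -1,"turn": 44.8},{"tx": -13.8,"ty": 28,"tz": -1,"turn": 44.8},{"tx": -13.8,"ty": 28,"tz": -1,"turn": 44.8},{"tx": -13.8,"ty": 28,"tz": -1,"turn": 44.8},{"tx": -13.8,"ty": 28,"tz": -1,"turn": 44.8}], "claw": 3.6}}

```text
time_s: 31.15
tool_pos: [607.3, 82.2, 112.7]
ee_rot: [[-0.686, 0.728, -0.001], [0.728, 0.686, -0.0], [0.0, -0.001, -1.0]]
contact_force: [-0.9, 0.4, -0.3]
width: 36.0
finger_force: 0.0
```

```bash
python3 - <<'E'
from h import *
f=shot("wrist","pics/w10.png");s=robot.read_state();print(s['tool_pos'],s['joints'].round(1))
print(rel(608.7,81.6,50,133.2))
c=f["frame"][100:300,130:430].copy();K=[(p,w2px("pics/w10.npz",p)-(130,100)) for p in((577.9,114.4,84),(608.7,81.6,84),(615.5,74.4,84))]
c=cv2.resize(c,None,fx=2.5,fy=2.5)
for _,q in K:cv2.drawMarker(c,tuple(int(i) for i in q*2.5),(0,255,0),cv2.MARKER_CROSS,12,1)
cv2.imwrite("pics/m9.png",c)
E
```

```text
[607.50284536  81.97560693 112.79082943] [  1.2  21.8  88.1  -0.   70.1 -42.1]
([-0.11, 0.07, 6.28], np.float64(0.05))
```

View pics/m9.png

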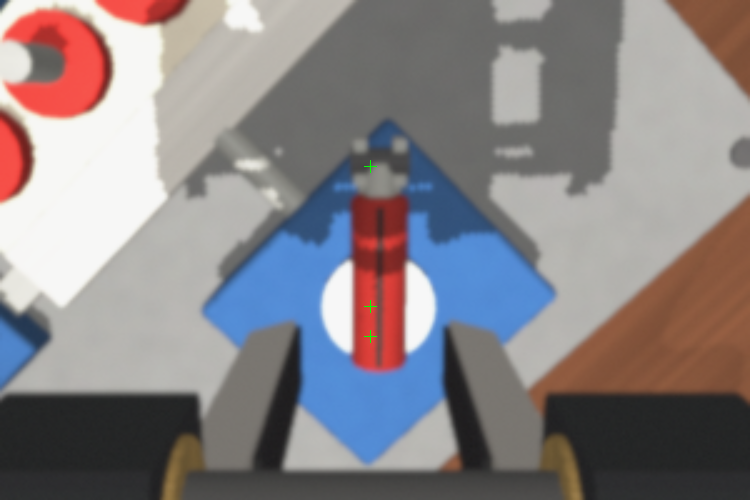

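The handle runs vertically at crop x≈379, with the pivot at (379,170), and the fingers' middle is at 374. So it's aligned, with about 2 mm of +y correction needed. Descend and pinch.

{"method": "jog_arm", "body": {"targets": [{"tx": -0.1,"ty": 0.2,"tz": 2,"turn": 0},{"tx": -0.1,"ty": 0.2,"tz": 4,"turn": 0},{"tx": -0.1,"ty": 0.2,"tz": 5.5,"turn": 0},{"tx": -0.1,"ty": 0.2,"tz": 6.2,"turn": 0},{"tx": -0.1,"ty": 0.2,"tz": 6.2,"turn": 0},{"tx": -0.1,"ty": 0.2,"tz": 6.2,"turn": 0}]}}

```text
time_s: 31.8
tool_pos: [611.1, 83.2, 51.4]
ee_rot: [[-0.685, 0.728, 0.001], [0.728, 0.685, 0.0], [-0.001, 0.001, -1.0]]
contact_force: [0.6, -0.4, 0.6]
width: 36.1
finger_force: 0.0
```

{"method": "jog_arm", "body": {"targets": [{"tx": 0,"ty": 0,"tz": 0,"turn": 0},{"tx": 0,"ty": 0,"tz": 0,"turn": 0},{"tx": 0,"ty": 0,"tz": 0,"turn": 0},{"tx": 0,"ty": 0,"tz": 0,"turn": 0},{"tx": 0,"ty": 0,"tz": 0,"turn": 0}], "claw": 1}}

```text
time_s: 32.3
tool_pos: [610.2, 82.8, 51.1]
ee_rot: [[-0.687, 0.727, -0.001], [0.727, 0.687, -0.002], [-0.001, -0.002, -1.0]]
contact_force: [-2.9, -4.2, 4.8]
width: 17.4
finger_force: 30.0
```

{"method": "jog_arm", "body": {"targets": [{"tx": 0.07,"ty": 0,"tz": -0.78,"turn": 0},{"tx": 0.27,"ty": 0,"tz": -1.54,"turn": 0},{"tx": 0.6,"ty": 0,"tz": -2.25,"turn": 0},{"tx": 1.05,"ty": 0,"tz": -2.89,"turn": 0},{"tx": 1.05,"ty": 0,"tz": -2.89,"turn": 0}]}}

```text
time_s: 32.8
tool_pos: [601.9, 91.9, 80.1]
ee_rot: [[-0.687, 0.727, -0.002], [0.727, 0.687, 0.0], [0.002, -0.001, -1.0]]
contact_force: [-2.9, -4.3, -2.3]
width: 17.3
finger_force: 30.0
```

{"method": "jog_arm", "body": {"targets": [{"tx": 0.56,"ty": 0,"tz": -0.56,"turn": 0},{"tx": 1.2,"ty": 0,"tz": -1.01,"turn": 0},{"tx": 1.91,"ty": 0,"tz": -1.34,"turn": 0},{"tx": 2.67,"ty": 0,"tz": -1.54,"turn": 0},{"tx": 3.45,"ty": 0,"tz": -1.61,"turn": 0},{"tx": 3.6,"ty": 0,"tz": -1.61,"turn": 0},{"tx": 3.6,"ty": 0,"tz": -1.61,"turn": 0}]}}

```text
time_s: 33.5
tool_pos: [581.3, 119.3, 98.6]
ee_rot: [[-0.686, 0.727, 0.007], [0.728, 0.686, 0.003], [-0.002, 0.007, -1.0]]
contact_force: [-2.1, 0.5, 5.4]
width: 11.4
finger_force: 6.9
```

```bash
python3 - <<'E'
from h import *
g=shot("side","pics/s11.png");f=shot("wrist","pics/w11.png")
s=robot.read_state();p=s['tool_pos'];print(p,s['width'],s['contact_force'])
print("in clamp",RC.T@(p[:2]-O))
a=cv2.resize(g["frame"][120:260,200:400],(500,350),interpolation=cv2.INTER_CUBIC)
b=cv2.resize(f["frame"][130:330,190:360],(298,350),interpolation=cv2.INTER_CUBIC)
cv2.imwrite("pics/m10.png",np.hstack([a,b]))
E
```

```text
[580.04440353 120.31714848  97.81431202] 10.67008451170256 [-0.18838497  2.45265943  7.10826906]
in clamp [63.02396047 44.78634086]
```

View pics/m10.png

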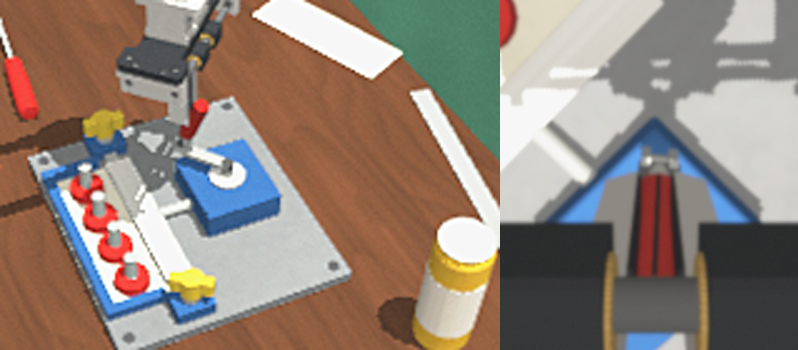

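The side view shows the handle at about 60°, leaning inward from its pivot (180,150) to (200,105). The closing pads slipped off it. I'll pass over it, come down on the axis side with closed fingers and push it upright.

{"method": "jog_arm", "body": {"targets": [{"tx": 0,"ty": 0,"tz": 0,"turn": 0},{"tx": 0,"ty": 0,"tz": 0,"turn": 0},{"tx": 0,"ty": 0,"tz": 0,"turn": 0},{"tx": 0,"ty": 0,"tz": 0,"turn": 0},{"tx": 0,"ty": 0,"tz": -3,"turn": 0},{"tx": 0,"ty": 0,"tz": -6,"turn": 0},{"tx": 0,"ty": 0,"tz": -6,"turn": 0},{"tx": -3,"ty": 0,"tz": -6,"turn": 0},{"tx": -6.5,"ty": 0,"tz": -6,"turn": 0},{"tx": -6.5,"ty": 0,"tz": -6,"turn": 0},{"tx": -6.5,"ty": 0,"tz": -6,"turn": 0}], "claw": 4}}

```text
time_s: 34.7
tool_pos: [622.7, 69.9, 154.1]
ee_rot: [[-0.685, 0.728, -0.003], [0.728, 0.685, 0.001], [0.002, -0.002, -1.0]]
contact_force: [-1.0, 0.2, 0.7]
width: 40.0
finger_force: 0.0
```

{"method": "jog_arm", "body": {"targets": [{"tx": 0,"ty": 0,"tz": 0,"turn": 0},{"tx": 0,"ty": 0,"tz": 0,"turn": 0},{"tx": 0,"ty": 0,"tz": 0,"turn": 0},{"tx": 0,"ty": 0,"tz": 0,"turn": 0},{"tx": 0,"ty": 0,"tz": 2,"turn": 0},{"tx": 0,"ty": 0,"tz": 4,"turn": 0},{"tx": 0,"ty": 0,"tz": 5.5,"turn": 0},{"tx": 0,"ty": 0,"tz": 5.5,"turn": 0},{"tx": 0,"ty": 0,"tz": 5.5,"turn": 0}], "claw": 0.2}}

```text
time_s: 35.6
tool_pos: [623.4, 70.5, 100.9]
ee_rot: [[-0.686, 0.727, 0.0], [0.727, 0.686, 0.0], [0.0, 0.0, -1.0]]
contact_force: [0.4, -0.7, 0.5]
width: 2.2
finger_force: 0.0
```

{"method": "jog_arm", "body": {"targets": [{"tx": 0.5,"ty": 0,"tz": 0,"turn": 0},{"tx": 1,"ty": 0,"tz": 0,"turn": 0},{"tx": 1.5,"ty": 0,"tz": 0,"turn": 0},{"tx": 2,"ty": 0,"tz": 0,"turn": 0},{"tx": 2.5,"ty": 0,"tz": 0,"turn": 0},{"tx": 3,"ty": 0,"tz": 0,"turn": 0},{"tx": 3.5,"ty": 0,"tz": 0,"turn": 0},{"tx": 3.5,"ty": 0,"tz": 0,"turn": 0},{"tx": 3.5,"ty": 0,"tz": 0,"turn": 0}]}}

```text
time_s: 36.5
tool_pos: [599.3, 95.9, 100.8]
ee_rot: [[-0.686, 0.727, 0.0], [0.727, 0.686, 0.0], [0.0, 0.0, -1.0]]
contact_force: [2.2, -1.2, 0.9]
width: 1.9
finger_force: 1.2
```

```bash
python3 - <<'E'
from h import *
s=robot.read_state();p=s['tool_pos'];print(p,s['width'],s['contact_force'])
d=np.array([.6845,-.729]);print("inward",(p[:2]-(577.9,114.4))@d)
E
```

```text
[599.30379589  95.90895074 100.7767618 ] 1.9355069084115664 [ 2.18577736 -1.18553508  0.85689438]
inward 28.130873195777255
```

{"method": "jog_arm", "body": {"targets": [{"tx": 0.3,"ty": 0,"tz": 0,"turn": 0},{"tx": 0.6,"ty": 0,"tz": 0,"turn": 0},{"tx": 0.9,"ty": 0,"tz": 0,"turn": 0},{"tx": 1.1,"ty": 0,"tz": 0,"turn": 0},{"tx": 1.1,"ty": 0,"tz": 0,"turn": 0}]}}

```text
time_s: 37.0
tool_pos: [591.5, 103.8, 100.5]
ee_rot: [[-0.687, 0.727, -0.0], [0.727, 0.687, -0.0], [-0.0, -0.0, -1.0]]
contact_force: [2.1, -1.2, 1.8]
width: 2.0
finger_force: 1.3
```

{"method": "jog_arm", "body": {"targets": [{"tx": 0.1,"ty": 0,"tz": 0,"turn": 0},{"tx": 0.2,"ty": 0,"tz": 0,"turn": 0},{"tx": 0.2,"ty": 0,"tz": 0,"turn": 0}]}}

```text
time_s: 37.3
tool_pos: [591.4, 104.0, 100.6]
ee_rot: [[-0.686, 0.727, 0.002], [0.727, 0.686, -0.002], [-0.003, -0.0, -1.0]]
contact_force: [3.7, -4.5, 0.3]
width: 1.7
finger_force: 3.0
```

Force rises with the tool held 17 mm inward of the pivot, so the handle is at its upright stop. Now I go over it and grip it from above.

{"method": "jog_arm", "body": {"targets": [{"tx": 0.2,"ty": 0,"tz": 0,"turn": 0},{"tx": 0.2,"ty": 0,"tz": 0,"turn": 0},{"tx": 0.2,"ty": 0,"tz": 0,"turn": 0},{"tx": -0.6,"ty": 0,"tz": 0,"turn": 0},{"tx": -0.6,"ty": 0,"tz": -4,"turn": 0},{"tx": -0.6,"ty": 0,"tz": -6.5,"turn": 0},{"tx": -0.6,"ty": 0,"tz": -6.5,"turn": 0},{"tx": 1.5,"ty": 0,"tz": -6.5,"turn": 0},{"tx": 1.5,"ty": 0,"tz": -6.5,"turn": 0},{"tx": 1.5,"ty": 0,"tz": -6.5,"turn": 0}]}}

```text
time_s: 38.3
tool_pos: [578.2, 116.9, 164.1]
ee_rot: [[-0.687, 0.726, -0.004], [0.726, 0.687, 0.0], [0.002, -0.003, -1.0]]
contact_force: [1.4, 0.1, 0.4]
width: 2.0
finger_force: 0.0
```

{"method": "jog_arm", "body": {"targets": [{"tx": 0,"ty": 0,"tz": 0,"turn": 0},{"tx": 0,"ty": 0,"tz": 0,"turn": 0},{"tx": 0,"ty": 0,"tz": 0,"turn": 0},{"tx": 0,"ty": 0,"tz": 0,"turn": 0},{"tx": 0,"ty": 0,"tz": 2,"turn": 0},{"tx": 0,"ty": 0,"tz": 4,"turn": 0},{"tx": 0,"ty": 0,"tz": 6,"turn": 0},{"tx": 0,"ty": 0,"tz": 7,"turn": 0},{"tx": 0,"ty": 0,"tz": 7,"turn": 0},{"tx": 0,"ty": 0,"tz": 7,"turn": 0}], "claw": 4.5}}

```text
time_s: 39.3
tool_pos: [580.7, 116.1, 96.2]
ee_rot: [[-0.686, 0.727, 0.001], [0.727, 0.686, 0.0], [-0.0, 0.001, -1.0]]
contact_force: [0.3, 0.0, -0.2]
width: 44.8
finger_force: 0.0
```

{"method": "jog_arm", "body": {"targets": [{"tx": 0,"ty": 0,"tz": 0,"turn": 0},{"tx": 0,"ty": 0,"tz": 0,"turn": 0},{"tx": 0,"ty": 0,"tz": 0,"turn": 0},{"tx": 0,"ty": 0,"tz": 0,"turn": 0},{"tx": 0,"ty": 0,"tz": 0,"turn": 0},{"tx": 0,"ty": 0,"tz": 0,"turn": 0}], "claw": 1.2}}

```text
time_s: 39.9
tool_pos: [580.9, 116.5, 96.4]
ee_rot: [[-0.686, 0.727, 0.002], [0.727, 0.686, 0.001], [-0.001, 0.002, -1.0]]
contact_force: [1.2, 0.6, 4.1]
width: 17.5
finger_force: 30.0
```

```bash
python3 - <<'E'
from h import *
s=robot.read_state();p=s['tool_pos'];print(p,s['width'],s['finger_force'],s['contact_force'])
v=RC.T@(p[:2]-O)-(100,0);print("rel axis",v,np.hypot(*v),180-np.degrees(np.arctan2(v[1],v[0])))
E
```

```text
[580.88160205 116.50666118  96.39440349] 17.459054577130022 30.000725984573364 [1.18589975 0.58024143 4.13095551]
rel axis [-36.01560352  41.00503454] 54.57597048655314 48.7064670045271
```

```bash
python3 - <<'E'
import numpy as np
r=5.47
P=lambda q:np.array([r*np.cos(np.radians(44.9-q)),r*np.cos(np.radians(134.9-q))])
for a,qs in((48.7,list(range(56,296,15))),(281,list(range(296,545,15))+[543])):
    print(a,[ (q,*(P(q)-P(a)).round(2).tolist()) for q in qs])
E
```

```text
48.7 [(56, -0.09, 0.69), (71, -0.55, 2.04), (86, -1.34, 3.23), (101, -2.41, 4.18), (116, -3.69, 4.81), (131, -5.09, 5.09), (146, -6.51, 5.01), (161, -7.86, 4.55), (176, -9.05, 3.76), (191, -10.0, 2.69), (206, -10.63, 1.41), (221, -10.92, 0.01), (236, -10.83, -1.42), (251, -10.37, -2.77), (266, -9.58, -3.96), (281, -8.51, -4.9)]
281 [(296, 1.28, -0.63), (311, 2.68, -0.92), (326, 4.1, -0.83), (341, 5.46, -0.37), (356, 6.65, 0.42), (371, 7.59, 1.49), (386, 8.23, 2.77), (401, 8.51, 4.17), (416, 8.42, 5.59), (431, 7.96, 6.95), (446, 7.17, 8.14), (461, 6.1, 9.08), (476, 4.82, 9.72), (491, 3.42, 10.0), (506, 2.0, 9.91), (521, 0.64, 9.45), (536, -0.54, 8.66), (543, -1.02, 8.19)]
```

{"method": "jog_arm", "body": {"targets": [{"tx": -0.09,"ty": 0.69,"tz": 0,"turn": 0},{"tx": -0.55,"ty": 2.04,"tz": 0,"turn": 0},{"tx": -1.34,"ty": 3.23,"tz": 0,"turn": 0},{"tx": -2.41,"ty": 4.18,"tz": 0,"turn": 0},{"tx": -2.41,"ty": 4.18,"tz": 0,"turn": 0}]}}

```text
time_s: 40.4
tool_pos: [629.8, 128.4, 96.4]
ee_rot: [[-0.686, 0.728, 0.004], [0.728, 0.686, 0.002], [-0.001, 0.004, -1.0]]
contact_force: [2.2, 2.7, 3.6]
width: 17.4
finger_force: 30.0
```

```bash
cat > st.py <<'E'
from h import *
s=robot.read_state();p=s['tool_pos'];print(p.round(1),s['width'].round(1),s['finger_force'],s['contact_force'].round(1),s['ft_torque'].round(2))
v=RC.T@(p[:2]-O)-(100,0);print("rel axis",v.round(1),np.hypot(*v).round(1),180-np.degrees(np.arctan2(v[1],v[0])))
E
python3 st.py
```

```text
Traceback (most recent call last):
  File "st.py", line 2, in <module>
    s=robot.read_state();p=s['tool_pos'];print(p.round(1),s['width'].round(1),s['finger_force'],s['contact_force'].round(1),s['ft_torque'].round(2))
                                                          ^^^^^^^^^^^^^^^^
AttributeError: 'float' object has no attribute 'round'
```

{"method": "jog_arm", "body": {"targets": [{"tx": -1.28,"ty": 0.63,"tz": 0,"turn": 0},{"tx": -2.68,"ty": 0.91,"tz": 0,"turn": 0},{"tx": -4.1,"ty": 0.83,"tz": 0,"turn": 0},{"tx": -5.45,"ty": 0.37,"tz": 0,"turn": 0},{"tx": -6.64,"ty": -0.42,"tz": 0,"turn": 0},{"tx": -7.59,"ty": -1.49,"tz": 0,"turn": 0},{"tx": -8.22,"ty": -2.77,"tz": 0,"turn": 0},{"tx": -8.51,"ty": -4.17,"tz": 0,"turn": 0},{"tx": -8.42,"ty": -5.6,"tz": 0,"turn": 0},{"tx": -7.96,"ty": -6.95,"tz": 0,"turn": 0},{"tx": -7.17,"ty": -8.14,"tz": 0,"turn": 0},{"tx": -6.1,"ty": -9.08,"tz": 0,"turn": 0},{"tx": -6.1,"ty": -9.08,"tz": 0,"turn": 0}]}}

```text
time_s: 41.7
tool_pos: [600.6, 22.3, 96.3]
ee_rot: [[-0.685, 0.728, -0.001], [0.728, 0.685, 0.004], [0.004, 0.002, -1.0]]
contact_force: [-0.2, 6.2, 6.9]
width: 17.7
finger_force: 30.0
```

```bash
sed -i "s/s\['width'\].round(1)/round(s['width'],1)/" st.py; python3 st.py
```

```text
[600.6  22.3  96.3] 17.7 30.006183385849 [-0.2  6.2  6.9] [ 1.32 -0.09 -0.04]
rel axis [-13.2 -52.5] 54.2 284.12659916366545
```

{"method": "jog_arm", "body": {"targets": [{"tx": 1.28,"ty": -0.63,"tz": 0,"turn": 0},{"tx": 2.68,"ty": -0.92,"tz": 0,"turn": 0},{"tx": 4.1,"ty": -0.83,"tz": 0,"turn": 0},{"tx": 5.46,"ty": -0.37,"tz": 0,"turn": 0},{"tx": 6.65,"ty": 0.42,"tz": 0,"turn": 0},{"tx": 7.59,"ty": 1.49,"tz": 0,"turn": 0},{"tx": 8.23,"ty": 2.77,"tz": 0,"turn": 0},{"tx": 8.51,"ty": 4.17,"tz": 0,"turn": 0},{"tx": 8.42,"ty": 5.59,"tz": 0,"turn": 0},{"tx": 7.96,"ty": 6.95,"tz": 0,"turn": 0},{"tx": 7.17,"ty": 8.14,"tz": 0,"turn": 0},{"tx": 6.1,"ty": 9.08,"tz": 0,"turn": 0},{"tx": 4.82,"ty": 9.72,"tz": 0,"turn": 0},{"tx": 3.42,"ty": 10,"tz": 0,"turn": 0},{"tx": 2,"ty": 9.91,"tz": 0,"turn": 0},{"tx": 0.64,"ty": 9.45,"tz": 0,"turn": 0},{"tx": -0.54,"ty": 8.66,"tz": 0,"turn": 0},{"tx": -0.54,"ty": 8.66,"tz": 0,"turn": 0}]}}

```text
time_s: 43.5
tool_pos: [671.8, 74.1, 96.4]
ee_rot: [[-0.685, 0.728, 0.004], [0.728, 0.685, -0.001], [-0.003, 0.002, -1.0]]
contact_force: [4.9, -1.2, 4.7]
width: 17.8
finger_force: 30.0
```

```bash
python3 st.py
```

```text
[671.8  74.1  96.4] 17.8 30.003485083580017 [ 4.9 -1.2  4.7] [-0.31 -0.89  0.  ]
rel axis [56.2  1.6] 56.2 178.37310068905825
```

{"method": "jog_arm", "body": {"targets": [{"tx": -0.15,"ty": -0.15,"tz": 0,"turn": 0},{"tx": -0.3,"ty": -0.3,"tz": 0,"turn": 0},{"tx": -0.3,"ty": -0.3,"tz": 0,"turn": 0},{"tx": -0.3,"ty": -0.3,"tz": 0,"turn": 0}]}}

```text
time_s: 43.9
tool_pos: [671.7, 73.0, 96.5]
ee_rot: [[-0.686, 0.728, 0.005], [0.728, 0.686, 0.002], [-0.001, 0.005, -1.0]]
contact_force: [5.3, 2.5, 4.6]
width: 17.3
finger_force: 30.0
```

```bash
python3 st.py; python3 - <<'E'
from h import *
s=robot.read_state();f=shot("side","pics/s12.png");print(rel(*c2w(0,130),95))
E
```

```text
[671.7  73.   96.5] 17.3 30.00616103410721 [5.3 2.5 4.6] [ 0.54 -1.16 -0.02]
rel axis [56.2  0.5] 56.2 179.54104407378898
([20.21, -1.83, 0.1], np.float64(-44.84))
```

{"method": "jog_arm", "body": {"targets": [{"tx": -0.2,"ty": -0.2,"tz": 0,"turn": 0},{"tx": -0.2,"ty": -0.2,"tz": 0,"turn": 0},{"tx": -0.2,"ty": -0.2,"tz": 0,"turn": 0}]}}

```text
time_s: 44.25
tool_pos: [671.7, 72.8, 96.4]
ee_rot: [[-0.686, 0.728, 0.005], [0.728, 0.686, 0.007], [0.001, 0.008, -1.0]]
contact_force: [6.2, 7.2, 4.6]
width: 17.8
finger_force: 30.0
```

{"method": "jog_arm", "body": {"targets": [{"tx": 0,"ty": 0,"tz": 0,"turn": 0},{"tx": 0,"ty": 0,"tz": 0,"turn": 0},{"tx": 0,"ty": 0,"tz": 0,"turn": 0},{"tx": 0,"ty": 0,"tz": 0,"turn": 0},{"tx": 0,"ty": 0,"tz": -4,"turn": 0},{"tx": 0,"ty": 0,"tz": -8,"turn": 0},{"tx": 0,"ty": 0,"tz": -8,"turn": 0}], "claw": 4}}

```text
time_s: 44.95
tool_pos: [672.2, 68.6, 181.4]
ee_rot: [[-0.686, 0.728, 0.009], [0.728, 0.686, -0.0], [-0.007, 0.007, -1.0]]
contact_force: [1.5, -0.8, 0.2]
width: 39.6
finger_force: 0.0
```

```bash
python3 st.py; python3 - <<'E'
from h import *
print(rel(*c2w(0,130),120));print(robot.read_state()['joints'])
f=shot("top","pics/t12.png")
E
```

```text
[672.2  68.6 181.4] 39.6 0.0 [ 1.5 -0.8  0.2] [-0.1   0.01 -0.  ]
rel axis [56.8 -3.9] 57.0 183.90871243894972
([20.6, -1.6, 5.99], np.float64(-44.82))
[-5.35878410e-02  2.44256408e+01  7.38807006e+01 -2.03242995e-02
  8.11578281e+01 -4.33676295e+01]
```

Crank force climbs with no further motion, so it is at the hard stop. On to the left knob.

{"method": "jog_arm", "body": {"targets": [{"tx": 3,"ty": 0,"tz": 0,"turn": -8},{"tx": 7,"ty": -0.5,"tz": 0,"turn": -16},{"tx": 11,"ty": -1,"tz": 0,"turn": -24},{"tx": 15,"ty": -1.6,"tz": 0,"turn": -32},{"tx": 19,"ty": -1.6,"tz": 0,"turn": -40},{"tx": 20.6,"ty": -1.6,"tz": 0,"turn": -44.8},{"tx": 20.6,"ty": -1.6,"tz": 4,"turn": -44.8},{"tx": 20.6,"ty": -1.6,"tz": 8,"turn": -44.8},{"tx": 20.6,"ty": -1.6,"tz": 8,"turn": -44.8},{"tx": 20.6,"ty": -1.6,"tz": 8,"turn": -44.8}], "claw": 4}}

```text
time_s: 46.0
tool_pos: [515.2, 207.4, 94.7]
ee_rot: [[-0.999, 0.033, -0.004], [0.033, 0.999, -0.001], [0.004, -0.001, -1.0]]
contact_force: [0.6, -0.6, 0.4]
width: 40.0
finger_force: 0.0
```

```bash
python3 - <<'E'
from h import *
print(robot.read_state()['tool_pos'],rel(*c2w(0,130),28))
def bars(n,z=62):
    im=cv2.imread(n+".png");b,g,r=[im[...,i].astype(int) for i in range(3)]
    m=((r>150)&(g>110)&(b<90)).astype('uint8');k,l,st,ce=cv2.connectedComponentsWithStats(m)
    for i in range(1,k):
        if st[i,4]>40:
            v,u=np.nonzero(l==i);P=np.array([px2w(n+".npz",a,c,z)[:2] for a,c in zip(u,v)]);w,V=np.linalg.eigh(np.cov(P.T));d=RC.T@V[:,1]
            c=RC.T@(P.mean(0)-O);print(n,st[i,:4],"clamp",c.round(1),"bar ang",(np.degrees(np.arctan2(d[1],d[0]))+90)%180-90)
bars("pics/t12");f=shot("wrist","pics/w13.png");bars("pics/w13")
E
```

```text
[515.20660824 207.38618744  94.65333419] ([-0.48, 0.04, 6.66], np.float64(-0.02))
pics/t12 [147 270  26  10] clamp [-144.5  195.9] bar ang -72.18252139060854
pics/t12 [147 282  26   7] clamp [-168.3  193.7] bar ang 85.08289705948243
pics/w13 [308   7  15  15] clamp [-153.7  154.5] bar ang 15.26102956730594
pics/w13 [335   9  74  21] clamp [-150.7  194.7] bar ang 85.3652909822506
pics/w13 [312  34  98  43] clamp [-128.6  190.6] bar ang -72.38462125669349
pics/w13 [269 199  27  34] clamp [ -6.  133.6] bar ang -5.799862792029785
pics/w13 [186 297   4  33] clamp [80.9 50.5] bar ang -4.764077072230066
pics/w13 [368 297   3  33] clamp [ 79.8 210.3] bar ang 4.810742908595415
```

{"method": "jog_arm", "body": {"targets": [{"tx": -0.4,"ty": 0.2,"tz": 0,"turn": 0},{"tx": -0.4,"ty": 0.2,"tz": 3,"turn": 0},{"tx": -0.4,"ty": 0.2,"tz": 5,"turn": 0},{"tx": -0.4,"ty": 0.2,"tz": 6.6,"turn": 0},{"tx": -0.4,"ty": 0.2,"tz": 6.6,"turn": 0},{"tx": -0.4,"ty": 0.2,"tz": 6.6,"turn": 0}]}}

```text
time_s: 46.65
tool_pos: [521.9, 210.0, 30.9]
ee_rot: [[-0.999, 0.033, 0.002], [0.033, 0.999, 0.001], [-0.002, 0.001, -1.0]]
contact_force: [0.2, 0.5, 1.2]
width: 40.0
finger_force: 0.0
```

{"method": "jog_arm", "body": {"targets": [{"tx": 0,"ty": 0,"tz": 0,"turn": 0},{"tx": 0,"ty": 0,"tz": 0,"turn": 0},{"tx": 0,"ty": 0,"tz": 0,"turn": 0},{"tx": 0,"ty": 0,"tz": 0,"turn": 0},{"tx": 0,"ty": 0,"tz": 0,"turn": 0},{"tx": 0,"ty": 0,"tz": 0,"turn": 0}], "claw": 0.6}}

```text
time_s: 47.25
tool_pos: [520.8, 210.0, 30.3]
ee_rot: [[-0.999, 0.033, 0.001], [0.033, 0.999, 0.001], [-0.001, 0.001, -1.0]]
contact_force: [-0.5, 1.1, 4.8]
width: 12.2
finger_force: 29.9
```

```bash
python3 st.py; python3 - <<'E'
from h import *
print(rel(*c2w(0,130),28))
E
```

```text
[520.8 210.   30.3] 12.2 29.866378605365753 [-0.5  1.1  4.8] [0.14 0.13 0.04]
rel axis [-99.1 132.5] 165.5 53.21798492567771
([0.09, -0.25, 0.23], np.float64(-0.01))
```

{"method": "jog_arm", "body": {"targets": [{"tx": 0,"ty": 0,"tz": 0,"turn": 8},{"tx": 0,"ty": 0,"tz": 0,"turn": 16},{"tx": 0,"ty": 0,"tz": 0,"turn": 24},{"tx": 0,"ty": 0,"tz": 0,"turn": 32},{"tx": 0,"ty": 0,"tz": 0,"turn": 40},{"tx": 0,"ty": 0,"tz": 0,"turn": 48},{"tx": 0,"ty": 0,"tz": 0,"turn": 56},{"tx": 0,"ty": 0,"tz": 0,"turn": 64},{"tx": 0,"ty": 0,"tz": 0,"turn": 72},{"tx": 0,"ty": 0,"tz": 0,"turn": 80},{"tx": 0,"ty": 0,"tz": 0,"turn": 88},{"tx": 0,"ty": 0,"tz": 0,"turn": 96},{"tx": 0,"ty": 0,"tz": 0,"turn": 104},{"tx": 0,"ty": 0,"tz": 0,"turn": 112},{"tx": 0,"ty": 0,"tz": 0,"turn": 120},{"tx": 0,"ty": 0,"tz": 0,"turn": 127},{"tx": 0,"ty": 0,"tz": 0,"turn": 132},{"tx": 0,"ty": 0,"tz": 0,"turn": 132}]}}

```text
time_s: 49.05
tool_pos: [520.2, 209.7, 30.3]
ee_rot: [[0.694, 0.72, -0.0], [0.72, -0.694, 0.0], [-0.0, -0.0, -1.0]]
contact_force: [-1.4, -0.3, 4.9]
width: 12.9
finger_force: 29.8
```

{"method": "jog_arm", "body": {"targets": [{"tx": 0,"ty": 0,"tz": 0,"turn": 4},{"tx": 0,"ty": 0,"tz": 0,"turn": 7},{"tx": 0,"ty": 0,"tz": 0,"turn": 7},{"tx": 0,"ty": 0,"tz": 0,"turn": 7}]}}

```text
time_s: 49.45
tool_pos: [520.1, 209.7, 30.3]
ee_rot: [[0.775, 0.633, -0.0], [0.633, -0.775, -0.0], [-0.001, 0.0, -1.0]]
contact_force: [-3.1, 0.6, 4.5]
width: 12.7
finger_force: 30.4
```

```bash
python3 st.py; python3 - <<'E'
from h import *
R=robot.read_state()['ee_rot'];print(178.14-np.degrees(np.arctan2(R[1,0],R[0,0]))%360)
E
```

```text
[520.1 209.7  30.3] 12.7 30.35794883966446 [-3.1  0.6  4.5] [-0.05  0.45  0.47]
rel axis [-99.8 132.1] 165.6 52.93496929644209
138.90295916431057
```

Moment 0.47 Nm at 139°: the left knob is at its end stop. Releasing it and measuring the right bar's angle.

{"method": "jog_arm", "body": {"targets": [{"tx": 0,"ty": 0,"tz": 0,"turn": -1},{"tx": 0,"ty": 0,"tz": 0,"turn": -1},{"tx": 0,"ty": 0,"tz": 0,"turn": -1},{"tx": 0,"ty": 0,"tz": 0,"turn": -1},{"tx": 0,"ty": 0,"tz": -4,"turn": -1},{"tx": 0,"ty": 0,"tz": -8,"turn": -1},{"tx": 0,"ty": 0,"tz": -8,"turn": -1},{"tx": 0,"ty": 0,"tz": -8,"turn": -1}], "claw": 4}}

```text
time_s: 50.25
tool_pos: [521.0, 209.9, 110.5]
ee_rot: [[0.765, 0.644, 0.002], [0.644, -0.765, 0.001], [0.002, 0.001, -1.0]]
contact_force: [0.1, 0.2, -0.5]
width: 40.1
finger_force: 0.0
```

```bash
python3 - <<'E'
from h import *
f=shot("top","pics/t14.png")
for n in("t9","t12","t14"):
    im=cv2.imread(f"pics/{n}.png");hsv=cv2.cvtColor(im,cv2.COLOR_BGR2HSV)
    m=(hsv[...,0]>18)&(hsv[...,0]<34)&(hsv[...,1]>110)&(hsv[...,2]>110)
    k,l,st,ce=cv2.connectedComponentsWithStats(m.astype('uint8'))
    for i in range(1,k):
        if st[i,4]>30 and 180<st[i,0]<320 and 190<st[i,1]<240:
            v,u=np.nonzero(l==i);P=np.array([px2w(f"pics/{n}.npz",a,c,62)[:2] for a,c in zip(u,v)]);w,V=np.linalg.eigh(np.cov(P.T));d=RC.T@V[:,1]
            c=RC.T@(P.mean(0)-O);print(n,st[i],"clamp",c.round(1),"bar ang",(np.degrees(np.arctan2(d[1],d[0]))+90)%180-90)
print(rel(511.7,-51,107,178.14-34.6),robot.read_state()['tool_pos'],robot.read_state()['joints'])
E
```

```text
t9 [187 205  11  21 148] clamp [ -0.  131.5] bar ang -2.4881060993774327
t9 [292 212  16  17 129] clamp [  -0.5 -128. ] bar ang -36.01483683546576
t12 [292 212  16  17 129] clamp [  -0.4 -128. ] bar ang -36.340796480742426
t14 [187 210  13  14 108] clamp [ -2.2 129. ] bar ang 43.93711764433061
t14 [292 212  16  17 129] clamp [  -0.4 -128. ] bar ang -36.340796480742426
([-17.42, 19.4, 0.23], np.float64(-103.41)) [519.91013541 209.58139294 109.23300813] [1.48413267e+01 1.77461963e+01 9.51017405e+01 2.76526847e-03
 6.71931192e+01 6.47145646e+01]
```

{"method": "jog_arm", "body": {"targets": [{"tx": -2,"ty": 2,"tz": 0,"turn": -8},{"tx": -4,"ty": 4.5,"tz": 0,"turn": -16},{"tx": -6,"ty": 6.5,"tz": 0,"turn": -24},{"tx": -8,"ty": 9,"tz": 0,"turn": -32},{"tx": -10,"ty": 11,"tz": 0,"turn": -40},{"tx": -12,"ty": 13,"tz": 0,"turn": -48},{"tx": -14,"ty": 15.5,"tz": 0,"turn": -56},{"tx": -16,"ty": 17.5,"tz": 0,"turn": -64},{"tx": -17.4,"ty": 19.3,"tz": 0,"turn": -72},{"tx": -17.4,"ty": 19.3,"tz": 0,"turn": -80},{"tx": -17.4,"ty": 19.3,"tz": 0,"turn": -88},{"tx": -17.4,"ty": 19.3,"tz": 0,"turn": -96},{"tx": -17.4,"ty": 19.3,"tz": 0,"turn": -101.8},{"tx": -17.4,"ty": 19.3,"tz": 0,"turn": -101.8},{"tx": -17.4,"ty": 19.3,"tz": 2,"turn": -101.8},{"tx": -17.4,"ty": 19.3,"tz": 2,"turn": -101.8}]}}

```text
time_s: 51.9
tool_pos: [509.1, -49.3, 86.9]
ee_rot: [[-0.786, 0.618, -0.006], [0.618, 0.786, 0.002], [0.006, -0.003, -1.0]]
contact_force: [-0.3, -0.5, 1.2]
width: 39.8
finger_force: 0.0
```

```bash
python3 - <<'E'
from h import *
print(rel(511,-50.3,30,141.9),robot.read_state()['tool_pos'])
E
```

```text
([-0.24, 0.05, 5.69], np.float64(-0.09)) [509.12646465 -49.2943983   86.86800973]
```

{"method": "jog_arm", "body": {"targets": [{"tx": -0.1,"ty": 0,"tz": 2,"turn": 0},{"tx": -0.1,"ty": 0,"tz": 4,"turn": 0},{"tx": -0.1,"ty": 0,"tz": 5.8,"turn": 0},{"tx": -0.1,"ty": 0,"tz": 5.8,"turn": 0},{"tx": -0.1,"ty": 0,"tz": 5.8,"turn": 0}]}}

```text
time_s: 52.4
tool_pos: [512.5, -50.5, 31.7]
ee_rot: [[-0.787, 0.617, -0.001], [0.617, 0.787, 0.0], [0.001, -0.0, -1.0]]
contact_force: [-0.2, -0.1, -0.6]
width: 39.9
finger_force: 0.0
```

{"method": "jog_arm", "body": {"targets": [{"tx": 0,"ty": 0,"tz": 0,"turn": 0},{"tx": 0,"ty": 0,"tz": 0,"turn": 0},{"tx": 0,"ty": 0,"tz": 0,"turn": 0},{"tx": 0,"ty": 0,"tz": 0,"turn": 0},{"tx": 0,"ty": 0,"tz": 0,"turn": 0},{"tx": 0,"ty": 0,"tz": 0,"turn": 0}], "claw": 0.6}}

```text
time_s: 53.0
tool_pos: [512.7, -51.0, 32.2]
ee_rot: [[-0.787, 0.617, 0.0], [0.617, 0.787, -0.001], [-0.001, -0.0, -1.0]]
contact_force: [-1.4, -1.9, 5.0]
width: 13.0
finger_force: 30.0
```

{"method": "jog_arm", "body": {"targets": [{"tx": 0,"ty": 0,"tz": 0,"turn": 8},{"tx": 0,"ty": 0,"tz": 0,"turn": 16},{"tx": 0,"ty": 0,"tz": 0,"turn": 24},{"tx": 0,"ty": 0,"tz": 0,"turn": 32},{"tx": 0,"ty": 0,"tz": 0,"turn": 40},{"tx": 0,"ty": 0,"tz": 0,"turn": 48},{"tx": 0,"ty": 0,"tz": 0,"turn": 56},{"tx": 0,"ty": 0,"tz": 0,"turn": 64},{"tx": 0,"ty": 0,"tz": 0,"turn": 72},{"tx": 0,"ty": 0,"tz": 0,"turn": 80},{"tx": 0,"ty": 0,"tz": 0,"turn": 88},{"tx": 0,"ty": 0,"tz": 0,"turn": 95},{"tx": 0,"ty": 0,"tz": 0,"turn": 99},{"tx": 0,"ty": 0,"tz": 0,"turn": 99}]}}

```text
time_s: 54.4
tool_pos: [509.7, -51.1, 32.2]
ee_rot: [[0.732, 0.681, -0.005], [0.681, -0.732, -0.001], [-0.005, -0.003, -1.0]]
contact_force: [-6.9, -2.9, 9.4]
width: 12.8
finger_force: 30.0
```

```bash
python3 st.py; python3 - <<'E'
from h import *
R=robot.read_state()['ee_rot'];print(178.14-np.degrees(np.arctan2(R[1,0],R[0,0]))%360)
E
```

```text
[509.7 -51.1  32.2] 12.8 29.962220191955566 [-6.9 -2.9  9.4] [-0.68  1.4  -0.05]
rel axis [-101.8 -128.9] 164.2 308.29747955614664
135.21837696170698
```

{"method": "jog_arm", "body": {"targets": [{"tx": 0,"ty": 0,"tz": 0,"turn": 3},{"tx": 0,"ty": 0,"tz": 0,"turn": 5},{"tx": 0,"ty": 0,"tz": 0,"turn": 5},{"tx": 0,"ty": 0,"tz": 0,"turn": 5}]}}

```text
time_s: 54.8
tool_pos: [509.6, -51.1, 32.2]
ee_rot: [[0.787, 0.617, -0.005], [0.617, -0.787, -0.001], [-0.005, -0.002, -1.0]]
contact_force: [-6.0, -2.6, 10.7]
width: 12.7
finger_force: 30.2
```

```bash
python3 st.py
```

```text
[509.6 -51.1  32.2] 12.7 30.18794149160385 [-6.  -2.6 10.7] [-0.53  1.35  0.41]
rel axis [-101.8 -128.8] 164.2 308.3281751214529
```

Right knob at its stop (0.41 Nm). Release, rise, and swing round to the far side of the handle.

{"method": "jog_arm", "body": {"targets": [{"tx": 0,"ty": 0,"tz": 0,"turn": -1},{"tx": 0,"ty": 0,"tz": 0,"turn": -1},{"tx": 0,"ty": 0,"tz": 0,"turn": -1},{"tx": 0,"ty": 0,"tz": 0,"turn": -1},{"tx": 0,"ty": 0,"tz": -4,"turn": -1},{"tx": 0,"ty": 0,"tz": -8,"turn": -1},{"tx": 0,"ty": 0,"tz": -12,"turn": -1},{"tx": 0,"ty": 0,"tz": -15,"turn": -1},{"tx": 0,"ty": 0,"tz": -15,"turn": -1},{"tx": 0,"ty": 0,"tz": -15,"turn": -1}], "claw": 4}}

```text
time_s: 55.8
tool_pos: [512.7, -50.4, 181.6]
ee_rot: [[0.778, 0.628, 0.001], [0.628, -0.778, 0.0], [0.001, 0.0, -1.0]]
contact_force: [0.2, 0.8, 0.1]
width: 40.1
finger_force: 0.0
```

```bash
python3 st.py; python3 - <<'E'
from h import *
print(rel(*c2w(200,0.5),180,-1.86))
E
```

```text
[512.7 -50.4 181.6] 40.1 0.0 [0.2 0.8 0.1] [-0.01  0.12  0.01]
rel axis [ -98.8 -128.1] 161.7 307.6453125057369
([23.45, 3.25, 0.18], np.float64(40.79))
```

{"method": "jog_arm", "body": {"targets": [{"tx": 4,"ty": 0.5,"tz": 0,"turn": 8},{"tx": 8,"ty": 1,"tz": 0,"turn": 16},{"tx": 12,"ty": 1.7,"tz": 0,"turn": 24},{"tx": 16,"ty": 2.3,"tz": 0,"turn": 32},{"tx": 20,"ty": 2.8,"tz": 0,"turn": 40.8},{"tx": 23.4,"ty": 3.2,"tz": 0,"turn": 40.8},{"tx": 23.4,"ty": 3.2,"tz": 0,"turn": 40.8},{"tx": 23.4,"ty": 3.2,"tz": 0,"turn": 40.8},{"tx": 23.4,"ty": 3.2,"tz": 4,"turn": 40.8},{"tx": 23.4,"ty": 3.2,"tz": 7.7,"turn": 40.8},{"tx": 23.4,"ty": 3.2,"tz": 7.7,"turn": 40.8},{"tx": 23.4,"ty": 3.2,"tz": 7.7,"turn": 40.8},{"tx": 23.4,"ty": 3.2,"tz": 7.7,"turn": 40.8}], "claw": 0.2}}

```text
time_s: 57.1
tool_pos: [715.8, 71.1, 107.1]
ee_rot: [[0.999, -0.033, 0.004], [-0.033, -0.999, -0.0], [0.004, -0.0, -1.0]]
contact_force: [-0.2, -0.3, 0.4]
width: 1.9
finger_force: 0.0
```

```bash
python3 st.py; python3 - <<'E'
from h import *
print(rel(*c2w(173,0.5),104,-1.86))
E
```

```text
[715.8  71.1 107.1] 1.9 0.0 [-0.2 -0.3  0.4] [-0.05  0.1  -0.  ]
rel axis [100.3   0. ] 100.3 179.98808824361035
([-2.73, -0.05, 0.3], np.float64(-0.04))
```

{"method": "jog_arm", "body": {"targets": [{"tx": -1.5,"ty": 0,"tz": 0.2,"turn": 0},{"tx": -2.7,"ty": 0,"tz": 0.2,"turn": 0},{"tx": -3.3,"ty": 0,"tz": 0.2,"turn": 0},{"tx": -3.9,"ty": 0,"tz": 0.2,"turn": 0},{"tx": -4.5,"ty": 0,"tz": 0.3,"turn": 0},{"tx": -5.1,"ty": 0,"tz": 0.4,"turn": 0},{"tx": -5.6,"ty": 0,"tz": 0.6,"turn": 0},{"tx": -6.2,"ty": 0,"tz": 0.9,"turn": 0},{"tx": -6.2,"ty": 0,"tz": 0.9,"turn": 0}]}}

```text
time_s: 58.0
tool_pos: [650.6, 73.6, 94.5]
ee_rot: [[0.999, -0.032, -0.004], [-0.032, -0.999, -0.0], [-0.004, 0.0, -1.0]]
contact_force: [0.3, -1.0, 2.3]
width: 1.9
finger_force: 1.1
```

{"method": "jog_arm", "body": {"targets": [{"tx": -0.4,"ty": 0,"tz": 0.4,"turn": 0},{"tx": -0.9,"ty": 0,"tz": 0.8,"turn": 0},{"tx": -1.2,"ty": 0,"tz": 1.3,"turn": 0},{"tx": -1.6,"ty": 0,"tz": 1.8,"turn": 0},{"tx": -1.6,"ty": 0,"tz": 1.8,"turn": 0}]}}

```text
time_s: 58.5
tool_pos: [634.7, 74.0, 76.3]
ee_rot: [[0.999, -0.033, -0.004], [-0.033, -0.999, -0.0], [-0.004, 0.0, -1.0]]
contact_force: [-0.6, -0.1, 0.3]
width: 1.8
finger_force: 0.0
```

```bash
python3 st.py
```

```text
[634.7  74.   76.3] 1.8 0.0209559898939915 [-0.6 -0.1  0.3] [ 0.01  0.16 -0.  ]
rel axis [19.1  0.3] 19.1 179.12188904156372
```

{"method": "jog_arm", "body": {"targets": [{"tx": 0,"ty": 0,"tz": 0.3,"turn": 0},{"tx": 0,"ty": 0,"tz": 0.6,"turn": 0},{"tx": 0,"ty": 0,"tz": 0.8,"turn": 0},{"tx": 0,"ty": 0,"tz": 0.8,"turn": 0},{"tx": 0,"ty": 0,"tz": 0.8,"turn": 0}]}}

```text
time_s: 59.0
tool_pos: [634.7, 74.8, 73.9]
ee_rot: [[0.999, -0.033, -0.002], [-0.033, -0.999, 0.001], [-0.002, -0.001, -1.0]]
contact_force: [-8.3, 0.7, 23.5]
width: 1.8
finger_force: 11.9
```

```bash
python3 st.py; python3 - <<'E'
from h import *
f=shot("wrist","pics/w15.png");g=shot("side","pics/s15.png")
a=cv2.resize(g["frame"][120:270,190:390],(466,350),interpolation=cv2.INTER_CUBIC)
b=cv2.resize(f["frame"][130:330,190:380],(332,350),interpolation=cv2.INTER_CUBIC)
cv2.imwrite("pics/m11.png",np.hstack([a,b]))
E
```

```text
[634.7  74.8  73.9] 1.8 11.8981165710602 [-8.3  0.7 23.5] [0.21 1.72 0.05]
rel axis [19.2  1.1] 19.2 176.8171845482131
```

23 N upwards at handle-flat height, so the handle is on its flat stop. Backing off upward, then a final check.

{"method": "jog_arm", "body": {"targets": [{"tx": 0,"ty": 0,"tz": -3,"turn": 0},{"tx": 0,"ty": 0,"tz": -7,"turn": 0},{"tx": 0,"ty": 0,"tz": -11,"turn": 0},{"tx": 0,"ty": 0,"tz": -14,"turn": 0},{"tx": -5,"ty": 3,"tz": -14,"turn": 0},{"tx": -9,"ty": 6,"tz": -14,"turn": 0},{"tx": -13,"ty": 9,"tz": -14,"turn": 0},{"tx": -17,"ty": 12,"tz": -14,"turn": 0},{"tx": -21,"ty": 15,"tz": -14,"turn": 0},{"tx": -25,"ty": 18,"tz": -14,"turn": 0},{"tx": -29,"ty": 21,"tz": -14,"turn": 0},{"tx": -29,"ty": 25,"tz": -14,"turn": 0},{"tx": -29,"ty": 29,"tz": -14,"turn": 0},{"tx": -29,"ty": 29,"tz": -14,"turn": 0},{"tx": -29,"ty": 29,"tz": -14,"turn": 0},{"tx": -29,"ty": 29,"tz": -14,"turn": 0}]}}

```text
time_s: 60.7
tool_pos: [336.9, -204.9, 209.1]
ee_rot: [[0.999, -0.032, -0.001], [-0.032, -0.999, 0.002], [-0.002, -0.002, -1.0]]
contact_force: [-0.1, 1.2, -0.1]
width: 1.9
finger_force: 0.0
```

```bash
python3 - <<'E'
from h import *
g=shot("side","pics/s16.png");f=shot("top","pics/t16.png")
a=cv2.resize(g["frame"][140:270,195:355],(400,325),interpolation=cv2.INTER_CUBIC)
b=cv2.resize(f["frame"][145:265,180:320],(400,343),interpolation=cv2.INTER_CUBIC)
c=np.zeros((343,800,3),np.uint8);c[:325,:400]=a;c[:,400:]=b;cv2.imwrite("pics/m12.png",c)
im=f["frame"]
hsv=cv2.cvtColor(im,cv2.COLOR_BGR2HSV)
m=(hsv[...,0]>18)&(hsv[...,0]<34)&(hsv[...,1]>110)&(hsv[...,2]>110)
k,l,st,ce=cv2.connectedComponentsWithStats(m.astype('uint8'))
for i in range(1,k):
    if st[i,4]>30 and 180<st[i,0]<320 and 190<st[i,1]<240:
        v,u=np.nonzero(l==i);P=np.array([px2w("pics/t16.npz",a,c,62)[:2] for a,c in zip(u,v)]);w,V=np.linalg.eigh(np.cov(P.T));d=RC.T@V[:,1]
        print("knob",(RC.T@(P.mean(0)-O)).round(1),"bar ang",(np.degrees(np.arctan2(d[1],d[0]))+90)%180-90)
b,g_,r=[im[...,i].astype(int) for i in range(3)]
m=((r>90)&(g_<r*0.4)&(b<r*0.45));m[:160]=0;m[215:]=0;m[:,:215]=0;m[:,265:]=0
v,u=np.nonzero(m);P=np.array([px2w("pics/t16.npz",a,c,88)[:2] for a,c in zip(u,v)])
c=P.mean(0);w,V=np.linalg.eigh(np.cov((P-c).T));d=RC.T@V[:,1];print("handle centre rel axis",RC.T@(c-O)-(100,0),np.degrees(np.arctan2(d[1],d[0])),np.ptp((P-c)@V[:,1]))
E
```

```text
knob [  0.6 132.7] bar ang 44.50562907778678
knob [  -0.6 -127.8] bar ang 42.023859888557865
handle centre rel axis [15.87108304  1.59171047] 179.26787870078482 44.66406048503086
```

View pics/m12.png

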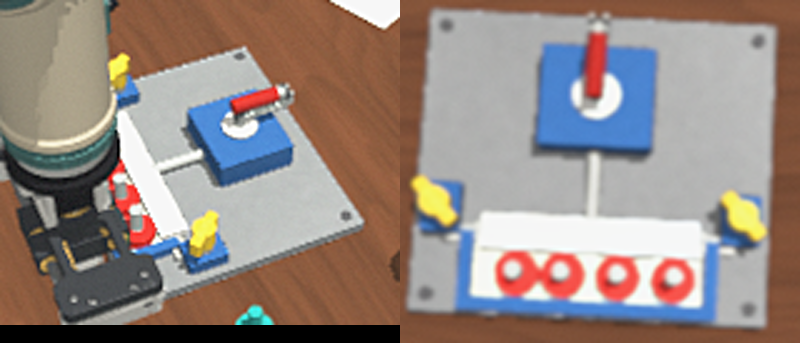

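The final view shows four stops upright in the shut clamp at crop (516,272), (561,272), (616,278) and (673,280). Both knob bars are at about 42–44°, where the end stop puts them at 42.5°. The crank points to +x with its handle flat. Handing in.

```bash
python3 -c "
from cell import robot
print(robot.hand_in())"
```

```text
the job is handed in; nothing more can be done
None
```

I handed the job in at about 61 s with all four red stops upright in the shut clamp, the crank and both lock knobs at their end stops, the handle folded flat, and nothing round about touched as far as I could tell; `hand_in()` gave no verdict.

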